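# Check the balance, then weigh a model wagon with its ballast

## Task

Check the bench balance first: stand the brass check weight centred on the pan, let go of it, then put it back on its felt pad. Then pull the vise jaw wide open, lift the white wagon body out and set it upright and centred on the balance pan, and load every red-and-steel ballast block on the bench into the wagon, each one resting flat on the wagon floor. Finish with the vise jaw pushed shut again, the check weight still on its pad, and the other things on the bench left alone.

Things in the scene. Friction and masses are not known exactly. Their poses are not given: they have to be found in the camera images.
- pan_top (a point): centre of the top face of the balance pan, a flat steel disc 150 mm across with a red ring at its centre, about 50 mm above the bench when empty; the pan moves only up and down and this point with it. Blue base 170 x 170 x 22 mm, with a white scale block (70 mm wide, 30 mm high) on its +x edge, reaching 104 mm from the centre, and a thin red pointer. Axes those of the base, z up
- pan (a joint): how far the pan is pressed down, m: 0 empty, stop at 0.018; a spring of 900 N/m, so the check weight sinks it about 5 mm and the fully loaded wagon about 11 mm
- pad: grey felt pad 110 x 110 x 3 mm with a blue spot, fixed on the bench; origin at the centre of its underside, z up
- check_weight: brass check weight, about 0.5 kg: a disc 70 mm across and 16 mm high with a knob on top (thin neck from 16 to 22 mm height, knob 22 mm across from 22 to 44 mm height) to lift it by; starts upright on its pad; origin at the centre of its underside, z up
- vise_seat (a point): middle of the bed of the grey bench vise, 24 mm above the bench, where the wagon's underside rests; +x points to the fixed jaw, -x to the movable jaw (it opens towards -x), z up. Dark steel jaws 110 mm wide; the fixed jaw's face is 39.5 mm in +x of here, its top 14 mm above the bed
- jaw (a joint): opening of the sliding vise jaw, m: about 0 shut, 0.05 fully open; about 3 N of friction, stays where it is left. Shut, its face is 39.5 mm in -x of vise_seat, its top 14.5 mm above the bed, and its orange lip hooks about 3 mm over the wagon's foot flange, so the wagon lifts out only with the jaw open
- jaw_grip (a point): point on the orange upright pull plate of the movable jaw, by which to slide it; the plate is 12 mm thick along the slide, 44 mm wide, its top 86 mm above the bench; this point is on its centre line, 70 mm above the bench, moves with the jaw, and has the axes of vise_seat
- wagon: white plastic wagon, 0.15 kg, 66 mm wide (own x), 200 mm long (own y), 40 mm high: solid to the wagon floor at 30 mm, then walls 2 mm thick and 10 mm high (inside 62 x 196 mm); foot flange 76 mm wide, 80 long, 8 high at mid length; couplers stick out 11 mm. Starts in the vise, length along the jaws; can be gripped across its 66 mm width above them. Origin: centre of underside, z up
- ballast1: ballast block, dark steel with red faces, about 0.22 kg, 52 mm (own x) x 32 mm (own y) x 28 mm (own z), lying on the bench; origin at its centre. None at the start if this block is absent (2 to 4 of the four are there)
- ballast2: ballast block, dark steel with red faces, about 0.22 kg, 52 mm (own x) x 32 mm (own y) x 28 mm (own z), lying on the bench; origin at its centre. None at the start if this block is absent (2 to 4 of the four are there)
- ballast3: ballast block, dark steel with red faces, about 0.22 kg, 52 mm (own x) x 32 mm (own y) x 28 mm (own z), lying on the bench; origin at its centre. None at the start if this block is absent (2 to 4 of the four are there)
- ballast4: ballast block, dark steel with red faces, about 0.22 kg, 52 mm (own x) x 32 mm (own y) x 28 mm (own z), lying on the bench; origin at its centre. None at the start if this block is absent (2 to 4 of the four are there)
- knife: hobby knife, yellow handle and brass collar, about 165 mm long, lying near the robot; a bystander to leave alone
- hull_half: white plastic model hull half, 34 x 190 x 16 mm, lying near the robot; a bystander to leave alone
- paint_pot: small paint pot with blue cap, 36 mm across, 45 mm high, beyond the balance; a bystander to leave alone
- glue: glue bottle with green cap, 40 mm across, 85 mm high, beyond the vise; a bystander to leave alone
Mind the look-alikes: they are no part of the job. Leave any brown, orange or pink look-alike of the ballast3 alone.

How it is judged (in metres and radians):
On the way, in this order (a step that is already met when the one before it is completed fails the run):
1. the check weight stands centred on the pan (within 15 mm), released (horizontal distance between check_weight and pan_top below 0.015 m and z of check_weight in the frame of pan_top between -0.005 and 0.006 m and angle between check_weight's own z axis and vertical below 0.1 rad and contact force between check_weight and the fingers below 0.1 N and linear speed of check_weight below 0.03 m/s), for 0.3 s.
2. the check weight is back on its pad, released (horizontal distance between check_weight and pad below 0.022 m and z of check_weight in the frame of pad below 0.008 m and angle between check_weight's own z axis and vertical below 0.1 rad and contact force between check_weight and the fingers below 0.1 N and linear speed of check_weight below 0.03 m/s), for 0.3 s.
3. the vise jaw is pulled open (30 mm or more) with the wagon still in the vise (value of joint jaw above 0.03 m and distance between wagon and vise_seat below 0.05 m), for 0.2 s.
4. the wagon stands upright and centred on the pan (within 15 mm), released (horizontal distance between wagon and pan_top below 0.015 m and z of wagon in the frame of pan_top between -0.005 and 0.006 m and angle between wagon's own z axis and vertical below 0.1 rad and contact force between wagon and the fingers below 0.1 N and linear speed of wagon below 0.03 m/s), for 0.3 s.
At the end, for the whole second after the job is handed in: The wagon stands upright on the pan within 15 mm of its centre, every ballast block present rests flat on the wagon floor (not stacked or leaning), the check weight stands on its pad within 22 mm of its centre, the jaw is shut to within 6 mm, all released and at rest (all of step 2 and all of step 4 and value of joint jaw below 0.006 m and (angle between the x axis of ballast1 and the z axis of wagon, either way round below 0.12 rad or angle between the y axis of ballast1 and the z axis of wagon, either way round below 0.12 rad or angle between the z axis of ballast1 and the z axis of wagon, either way round below 0.12 rad) and x of ballast1 in the frame of wagon between -0.02 and 0.02 m and y of ballast1 in the frame of wagon between -0.09 and 0.09 m and z of ballast1 in the frame of wagon between 0.035 and 0.065 m and contact force between each of ballast1, ballast2, ballast3, ballast4 and the fingers below 0.1 N and linear speed of each of ballast1, ballast2, ballast3, ballast4 below 0.03 m/s and (angle between the x axis of ballast2 and the z axis of wagon, either way round below 0.12 rad or angle between the y axis of ballast2 and the z axis of wagon, either way round below 0.12 rad or angle between the z axis of ballast2 and the z axis of wagon, either way round below 0.12 rad) and x of ballast2 in the frame of wagon between -0.02 and 0.02 m and y of ballast2 in the frame of wagon between -0.09 and 0.09 m and z of ballast2 in the frame of wagon between 0.035 and 0.065 m and (angle between the x axis of ballast3 and the z axis of wagon, either way round below 0.12 rad or angle between the y axis of ballast3 and the z axis of wagon, either way round below 0.12 rad or angle between the z axis of ballast3 and the z axis of wagon, either way round below 0.12 rad) and x of ballast3 in the frame of wagon between -0.02 and 0.02 m and y of ballast3 in the frame of wagon between -0.09 and 0.09 m and z of ballast3 in the frame of wagon between 0.035 and 0.065 m and (angle between the x axis of ballast4 and the z axis of wagon, either way round below 0.12 rad or angle between the y axis of ballast4 and the z axis of wagon, either way round below 0.12 rad or angle between the z axis of ballast4 and the z axis of wagon, either way round below 0.12 rad) and x of ballast4 in the frame of wagon between -0.02 and 0.02 m and y of ballast4 in the frame of wagon between -0.09 and 0.09 m and z of ballast4 in the frame of wagon between 0.035 and 0.065 m); the robot touches nothing.
It fails at once if knife pushed aside (more than 30 mm) (distance of knife from where it was at the start of the episode above 0.03 m).
It fails at once if hull_half pushed aside (more than 30 mm) (distance of hull_half from where it was at the start of the episode above 0.03 m).
It fails at once if paint_pot pushed aside (more than 30 mm) (distance of paint_pot from where it was at the start of the episode above 0.03 m).
It fails at once if glue pushed aside (more than 30 mm) (distance of glue from where it was at the start of the episode above 0.03 m).
Of ballast1, ballast2, ballast3, ballast4 only 2 to 4 are there at a start; the rules pass over those that are not, and their reading is None.
At some moment in a run one of ballast1, ballast2, ballast3, ballast4, check_weight may be knocked a few centimetres aside while the robot is not near it.
Once in a run the grip may slacken for a moment while it holds something.
It also fails if it takes over 210 s, if anything falls off the work surface, if the arm or the gripper's body presses on something with over 40 N, if the wrist force passes 120 N, or if a joint passes its speed limit or range.

## Robot

A 6-joint arm with a two-finger parallel gripper is mounted at the origin on the work surface. World frame = base frame: x ahead of the robot, y to its left, z up, the work surface at z = 0. Lengths are in mm, angles in degrees, forces in N, time in s.
With the tool pointing down it reaches from about 350 to 850 mm from the base axis. Payload 8.1 kg.
Tool frame: the origin (TCP) lies on the centre line of the jaws, within the pads' length; the fingertips stand 14 mm ahead of it and the grasp point (between the pads) lies 5 mm behind it; z points along the fingers, y is the line along which they close (so a half turn about z gives the same grasp; the last joint's range is limited). The gripper opens to 85 mm and grips with 20 to 120 N. Pads are 22 mm wide; open, the fingers measure 114 mm over their backs; the gripper's body (76 mm by 85 mm) begins 54 mm behind the grasp point. The pads swing forward as they close: fully open they stand 13 mm farther back than shut.
Start: joints at [-4.893, 7.471, 85.268, -0, 87.261, -4.893], TCP at [600.005, 0.022, 245.292] pointing down, gripper open.
Joint ranges: [-169.43, 169.43], [-51.17, 129.36], [1.28, 143.12], [-76.62, 256.62], [0, 156.53], [-152.29, 152.29]. Speed limits (degrees/s): [136.94, 136.94, 159.86, 180, 180, 180].

## Interface

Orientations are given as [roll, pitch, yaw] about the fixed x, y, z axes, in that order (R = Rz(yaw) Ry(pitch) Rx(roll)).
In Python, from bench import sense, snapshot, camera_info, hand_in gives the robot as it stands. The module is installed in compiled form; this text tells all that it offers.
- The arm moves only by the tool apply_moves, never from a script. Its argument "deltas" is a list of rows, each a list of 7 numbers: the shift along the tool's x, y, z scaled (see below), then the turn, a rotation vector about the tool's x, y, z scaled (see below), then the opening, from 0 (shut) to 1 (fully open). In form: [[dx, dy, dz, ax, ay, az, claw], ...]. A call has 1 to 8 rows; each row shifts and turns the commanded pose from where the row before left it, along the tool's axes as they then stand; what a row does not reach is not made up. The controller multiplies each number of a shift by 0.03 m and each number of a turn by 0.08 rad. A row lasts 1/8 s, in which the tool goes at most 62.5 mm and 10.7 degrees, less where a joint would pass 70% of its speed; a pose out of reach is approached as far as the arm can. A call with a number of a shift or a turn outside -1 to 1 is refused whole. A call with a gripper value outside its range is refused whole. The fingers move at their own pace and stop on an object; "grip_force" is the grip in N (left out, the last holds). Time passes only in rows, so rows that do not move let the fingers close. It gives the time, the measured TCP pose, the force, the opening and the grip force at its end, in the units of the state.
- sense(): the state, without advancing time (a new reading comes with each control period).
- snapshot(name): name is "scene" or "side" or "wrist"; returns the picture (480x640x3 uint8, red, green, blue); there is no depth.
- camera_info(name): a dict with "vertical_fov" (degrees; the focal length in pixels is half the picture's height over the tangent of half this angle, whatever the lens; pixels are square), "cx", "cy" (the principal point, pixels), "k1" (the pictures are not rectified: a ray, as slopes to the right and down, at radius r is drawn at 1 + k1 r^2 times it, then the intrinsics apply), "origin" and "rotation" of the camera in the world; the wrist camera has in their place "tool_from_camera" (4x4, takes a point from camera to tool coordinates, whose origin is the TCP and whose axes are the flange's). Camera axes: x right, y up, looking along -z (the intrinsics and any distortion apply to the point x, -y, -z); pixel columns grow to the right and rows downward; lengths in mm; the calibration is good to about 2 mm. A picture is of the moment at which its call begins: read the wrist's pose just before it. camera_info takes no time and is no camera call.
- hand_in(): hands the job in; it is judged then, once.
The state is a dict: "time": time; "joint_pos": joint angles; "qd": joint speeds; "joint_efforts": joint torques, N m; "tool_pos": TCP position; "tcp_rot": TCP orientation; "ft_force": force on the tool from outside, world axes, zero at the start; "wrist_torque": the same for the moment, N m; "finger_gap": finger opening in mm; "grip_force": force on a finger pad.
Only numpy, scipy, OpenCV 4.12 (cv2) and the standard library are available. Lean on these libraries where they do the work, as an engineer would, in place of code of your own. Each camera call takes 0.05 s, during which the arm holds its last target. There are 200 camera calls.

## Working session

There is one attempt and no reset: what is moved stays moved. The work goes in short steps, Python scripts to look and compute and a tool call to move; the robot and the scene stay as the last step left them, time stands still between calls to the robot, and variables do not carry over. Pictures are saved under pics/ and viewed, at most 16 in all, crops included, and the job is handed in when it is done.

Besides the shell and the picture viewer there is one more tool, called by a JSON object that holds its "api" and its "payload", one argument or row to a line. apply_moves: Moves the arm, as the interface text tells. Its arguments: {"type":"object","properties":{"deltas":{"type":"array"},"grip_force":{"type":"number"}},"required":["deltas"]}

```bash
mkdir -p pics
cat > h.py <<'E'
import numpy as np, cv2
from scipy.spatial.transform import Rotation as R
from bench import sense, snapshot, camera_info
def pose(s=None):
    s=s or sense(); T=np.eye(4); T[:3,:3]=R.from_euler('xyz',s['tcp_rot'],degrees=True).as_matrix(); T[:3,3]=s['tool_pos']; return T
def cam(name,T=None):
    c=camera_info(name); f=240/np.tan(np.radians(c['vertical_fov'])/2)
    if name=='wrist': M=(pose() if T is None else T)@np.array(c['tool_from_camera'])
    else: M=np.eye(4); M[:3,:3]=c['rotation']; M[:3,3]=c['origin']
    return c,f,M
def ray(C,u,v):
    c,f,M=C; d=np.array([(u-c['cx'])/f,(v-c['cy'])/f]); x=d.copy()
    for _ in range(20): x=d/(1+c['k1']*(x@x))
    r=M[:3,:3]@np.array([x[0],-x[1],-1]); return M[:3,3],r/np.linalg.norm(r)
def onz(C,u,v,z):
    o,r=ray(C,u,v); return (o+r*(z-o[2])/r[2]).round(1)
def tri(L):
    A=0;b=0
    for C,u,v in L:
        o,r=ray(C,u,v); P=np.eye(3)-np.outer(r,r); A=A+P; b=b+P@o
    p=np.linalg.solve(A,b); return p.round(1),[round(float(np.linalg.norm((np.eye(3)-np.outer(r,r))@(p-o))),1) for o,r in (ray(*l) for l in L)]
def proj(C,p):
    c,f,M=C; q=M[:3,:3].T@(np.array(p,float)-M[:3,3]); x=np.array([q[0],-q[1]])/-q[2]; x=x*(1+c['k1']*(x@x)); return (x*f+[c['cx'],c['cy']]).round(1)
def save(name,fn,crop=None,k=1):
    T=pose(); im=snapshot(name)[:,:,::-1]; cv2.imwrite('pics/raw_'+fn,im); np.save('pics/'+fn+'.npy',T)
    if crop: x,y,w,h=crop; im=im[y:y+h,x:x+w]
    cv2.imwrite('pics/'+fn,cv2.resize(im,None,fx=k,fy=k,interpolation=cv2.INTER_CUBIC))
E
python3 - <<'E'
from h import *
s=sense();print(s)
for n in('scene','side','wrist'):print(n,camera_info(n)); save(n,n+'0.png')
E
```

```text
{'time': 0.0, 'joint_pos': array([-4.89314919e+00,  7.51566634e+00,  8.53287539e+01,  1.39971891e-03,
        8.72611578e+01, -4.89448965e+00]), 'qd': array([ 0.06624641,  0.00907349, -0.00412871, -0.03586654, -0.05431531,
       -0.08404882]), 'joint_efforts': array([-1.90700346e-03, -5.69404185e+01, -5.00557995e+01, -2.19391650e-04,
        1.44415747e-02,  7.24149572e-05]), 'tool_pos': array([5.99483356e+02, 7.42251452e-02, 2.44243619e+02]), 'tcp_rot': array([-1.79894926e+02, -1.04009234e-02,  9.00012628e+01]), 'ft_force': array([-0.09311419,  0.24537782, -0.45485296]), 'wrist_torque': array([ 0.03777485, -0.00639252, -0.00899865]), 'grip_force': 0.0, 'finger_gap': 85.65338200930985}
scene {'vertical_fov': 55.44821702193948, 'cx': 324.6617564288517, 'cy': 237.1719886989817, 'k1': -0.06816352444254056, 'origin': array([1266.90207337,  539.1273151 ,  753.52236916]), 'rotation': array([ 53.71430687,   1.30746503, 125.93457356])}
side {'vertical_fov': 48.713069069658744, 'cx': 307.46219927522424, 'cy': 227.47517413280468, 'k1': -0.02465703139859918, 'origin': array([288.70168011, 925.91179858, 883.80046919]), 'rotation': array([  50.27158827,   -0.41272291, -164.5948901 ])}
wrist {'vertical_fov': 69.400887287194, 'cx': 310.51911797751876, 'cy': 238.72587073378205, 'k1': -0.0581077671688301, 'tool_from_camera': array([[ 1.02512502e-03,  9.64340767e-01,  2.64661737e-01,
         6.72841381e+01],
       [ 9.99999134e-01, -7.70169827e-04, -1.06709028e-03,
        -9.41551710e-01],
       [-8.25204171e-04,  2.64662602e-01, -9.64340721e-01,
        -1.29286300e+02],
       [ 0.00000000e+00,  0.00000000e+00,  0.00000000e+00,
         1.00000000e+00]])}
```

View pics/scene0.png

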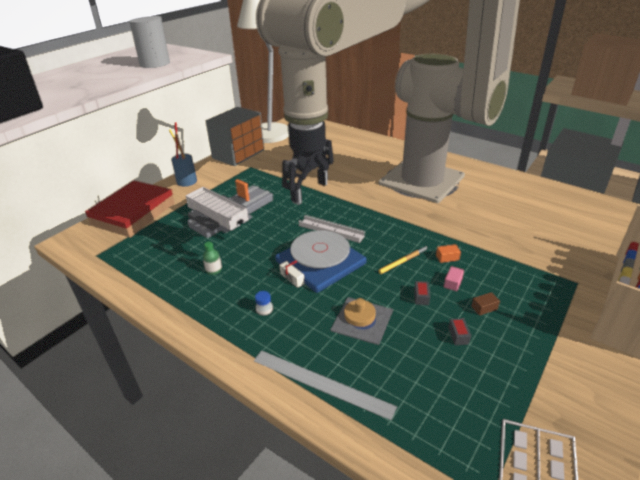

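View pics/side0.png

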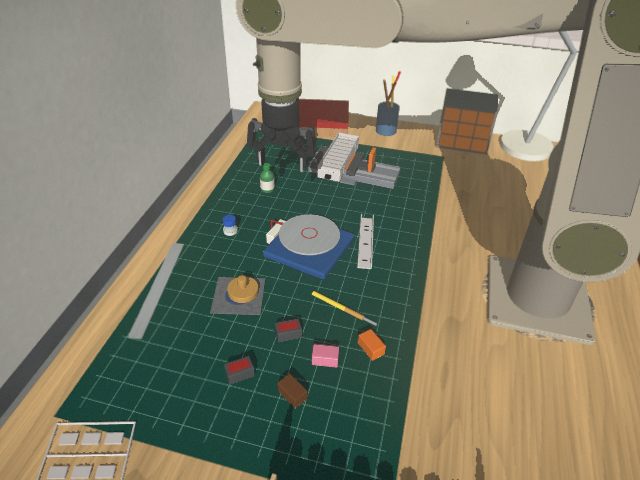

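The scene and side views show two red-and-steel blocks, at scene (422,293) and (459,331) and side (288,329) and (239,370). The brass weight is at scene (359,313) and side (242,289), the pan ring at (320,247) and (309,233), and the vise at the far end. The orange, pink and brown blocks are the look-alikes.

```bash
sed -i "s/M\[:3,:3\]=c\['rotation'\]/M[:3,:3]=R.from_euler('xyz',c['rotation'],degrees=True).as_matrix()/" h.py
python3 - <<'E'
from h import *
S=cam('scene');D=cam('side')
for n,a,b in [('pan',(320,247),(309,233)),('knob',(359,302),(242,281)),('b1top',(423,287),(288,324)),('b2top',(460,326),(239,365)),('plate top',(242,182),(373,150)),('glue',(210,246),(267,170)),('pot',(263,298),(229,219)),('orange',(448,250),(371,340)),('brown',(486,302),(292,385)),('pink',(454,275),(325,350))]:
    print(n,*tri([(S,*a),(D,*b)]))
a=cv2.imread('pics/raw_scene0.png');b=cv2.imread('pics/raw_side0.png')
A=cv2.resize(a[175:285,170:370],None,fx=4,fy=4,interpolation=2)[:300*2-300+140]
cv2.imwrite('pics/c1.png',cv2.resize(a[170:320,170:370],None,fx=4,fy=4,interpolation=2))
B=np.hstack([a[225:375,315:515],b[255:405,200:400]]);cv2.imwrite('pics/c2.png',cv2.resize(B,(800,300),interpolation=2))
E
```

```text
pan [540.2 -22.5  50. ] [0.8, 0.8]
knob [643.3 161.7  39.3] [1.5, 1.5]
b1top [510.7 250.8  33.5] [1.7, 1.7]
b2top [572.8 368.9  29. ] [1.0, 1.0]
plate top [ 449.5 -380.4   86.5] [3.2, 3.2]
glue [ 716.4 -230.1   71.7] [2.3, 2.3]
pot [752.3 -27.8  40. ] [3.2, 3.2]
orange [339.2 238.9  26. ] [1.5, 1.5]
brown [463.7 384.5  23.8] [4.5, 4.5]
pink [422.7 290.2  27.1] [2.6, 2.6]
```

View pics/wrist0.png

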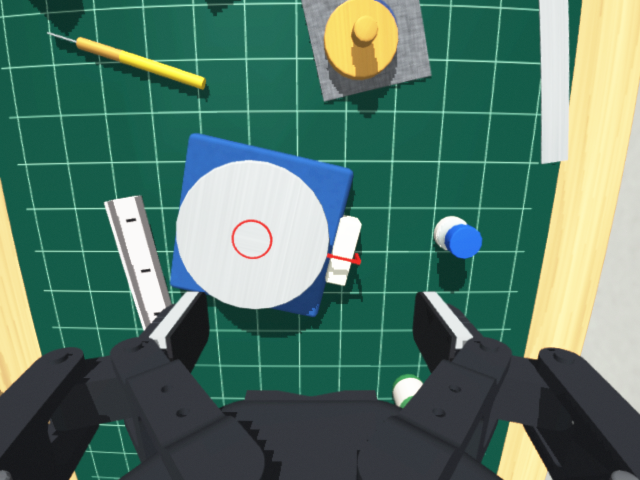

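The wrist view shows the pan ring at (252,239), base corners at (189,134) and (352,171), and the scale block on the right. So the base x axis is about -13° in yaw. The weight's knob is at (366,29).

{"api": "apply_moves", "payload": {
  "deltas": [
    [0.8,0.17,0,0,0,0,1],
    [0.8,0.17,0,0,0,0,1],
    [0.8,0.17,0,0,0,0,1],
    [0.8,0.17,0,0,0,0,1],
    [0.8,0.17,0,0,0,0,1],
    [0.8,0.17,0,0,0,0,1],
    [0.8,0.17,0,0,0,0,1],
    [0.8,0.17,0,0,0,0,1]
  ],
  "grip_force": 40
}}

```text
time: 1.15
tool_pos: [641.1, 193.6, 245.3]
tcp_rot: [-180.0, -0.0, 90.0]
ft_force: [0.1, -0.3, 0.3]
finger_gap: 85.2
grip_force: 0.0
```

{"api": "apply_moves", "payload": {
  "deltas": [
    [0,0,0,0,0,0,1],
    [0,0,0,0,0,0,1]
  ]
}}

```text
time: 1.4
tool_pos: [640.9, 192.0, 245.1]
tcp_rot: [-180.0, 0.0, 90.0]
ft_force: [-0.1, 0.1, 0.3]
finger_gap: 85.5
grip_force: 0.0
```

Run:
```python
from h import *
save('wrist','wrist1.png'); print(pose()[:3,3])
```

```text
[640.86337117 191.59902477 245.2256707 ]
```

View pics/wrist1.png

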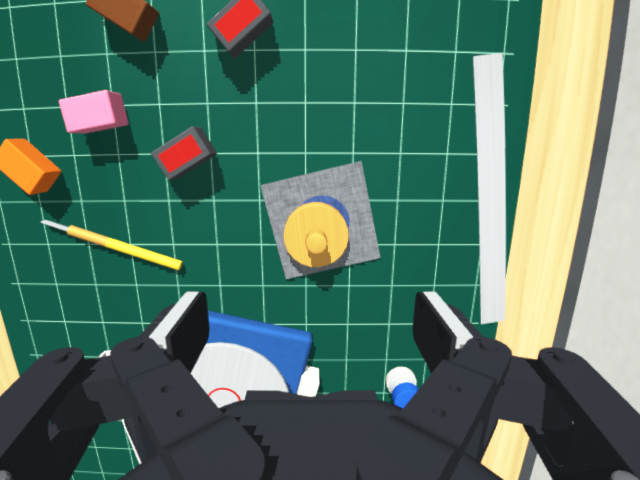

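The knob top is at (317,242) and the disc centre at about (317,236). Pad corners are (262,185), (361,162), (380,259) and (287,279). Block tops are at (182,154) and (239,20).

Run:
```python
from h import *
S=cam('scene');D=cam('side');W0=cam('wrist',np.load('pics/wrist0.png.npy'));W1=cam('wrist',np.load('pics/wrist1.png.npy'))
print('pan',tri([(W0,252,239),(S,320,247),(D,309,233)]),onz(W0,252,239,50))
print('knob',tri([(W1,317,242),(W0,366,29)]),tri([(W1,317,242),(S,359,302),(D,242,281)]),onz(W1,317,242,47),onz(W1,317,235,19))
P=np.array([onz(W1,*p,3) for p in [(262,185),(361,162),(380,259),(287,279)]]);print('pad',P.mean(0),P)
b=np.array([onz(W0,*p,22) for p in [(189,134),(352,171)]]);print('base edge',b)
for n,p in [('b1',(182,154)),('b2',(239,20))]: print(n,onz(W1,*p,28))
print('b1',tri([(W1,182,154),(S,423,287),(D,288,324)]),'b2',tri([(W1,239,20),(S,460,326),(D,239,365)]))
```

```text
pan (array([540.9, -22. ,  50.3]), [1.0, 0.6, 1.3]) [541.8 -21.8  50. ]
knob (array([646.6, 165. ,  43.2]), [0.1, 0.1]) (array([644.7, 162.9,  40.2]), [2.3, 2.2, 1.9]) [646.6 166.   47. ] [647.1 165.8  19. ]
pad [653.5 175.1   3. ] [[588.4 216.7   3. ]
 [693.3 241.    3. ]
 [719.  133.5   3. ]
 [613.3 109.2   3. ]]
base edge [[479.   77.5  22. ]
 [640.1  41.2  22. ]]
b1 [514.  250.2  28. ]
b2 [575.3 369.1  28. ]
b1 (array([512.5, 250.5,  32.8]), [3.0, 2.1, 2.8]) b2 (array([573.9, 368.9,  29. ]), [1.6, 1.0, 1.6])
```

{"api": "apply_moves", "payload": {
  "deltas": [
    [-0.11,0.024,0.864,0,0,0,1],
    [-0.11,0.024,0.864,0,0,0,1],
    [-0.11,0.024,0.864,0,0,0,1],
    [-0.11,0.024,0.864,0,0,0,1],
    [-0.11,0.024,0.864,0,0,0,1],
    [-0.11,0.024,0.864,0,0,0,1],
    [-0.11,0.024,0.864,0,0,0,1],
    [-0.11,0.024,0.864,0,0,0,1]
  ]
}}

```text
time: 2.45
tool_pos: [646.7, 164.5, 37.4]
tcp_rot: [180.0, 0.0, 89.9]
ft_force: [-0.6, -0.4, -0.0]
finger_gap: 85.5
grip_force: 0.0
```

{"api": "apply_moves", "payload": {
  "deltas": [
    [0,0,0,0,0,0,0.6],
    [0,0,0,0,0,0,0],
    [0,0,0,0,0,0,0],
    [0,0,0,0,0,0,0],
    [0,0,0,0,0,0,0],
    [0,0,0,0,0,0,0]
  ],
  "grip_force": 80
}}

```text
time: 3.2
tool_pos: [647.8, 165.9, 40.0]
tcp_rot: [179.8, -0.0, 90.0]
ft_force: [-1.2, 0.0, 6.1]
finger_gap: 19.3
grip_force: 78.1
```

{"api": "apply_moves", "payload": {
  "deltas": [
    [0,0,-0.2,0,0,0,0],
    [0,0,-0.4,0,0,0,0],
    [0,0,-0.4,0,0,0,0],
    [0,0,-0.4,0,0,0,0],
    [0,0,-0.6,0,0,0,0],
    [0,0,-0.6,0,0,0,0],
    [0,0,-0.6,0,0,0,0],
    [0,0,0,0,0,0,0]
  ]
}}

```text
time: 4.2
tool_pos: [648.2, 165.9, 137.1]
tcp_rot: [179.7, -0.0, 90.0]
ft_force: [-0.2, -0.1, -4.5]
finger_gap: 19.3
grip_force: 78.5
```

Run:
```python
from h import *
s=sense();print(s['tool_pos'],s['ft_force'],s['finger_gap'])
T=pose();w=snapshot('wrist')[:,:,::-1];np.save('pics/w2.npy',T);d=snapshot('side')[:,:,::-1];cv2.imwrite('pics/raw_w2.png',w);cv2.imwrite('pics/raw_d2.png',d)
cv2.imwrite('pics/v2.png',np.hstack([cv2.resize(w[150:450,160:460],(400,400)),cv2.resize(d[190:340,160:310],(400,400),interpolation=2)]))
```

```text
[648.24024513 165.943412   137.06873099] [-0.16029624 -0.13082768 -4.48756782] 19.27396396039637
```

View pics/v2.png

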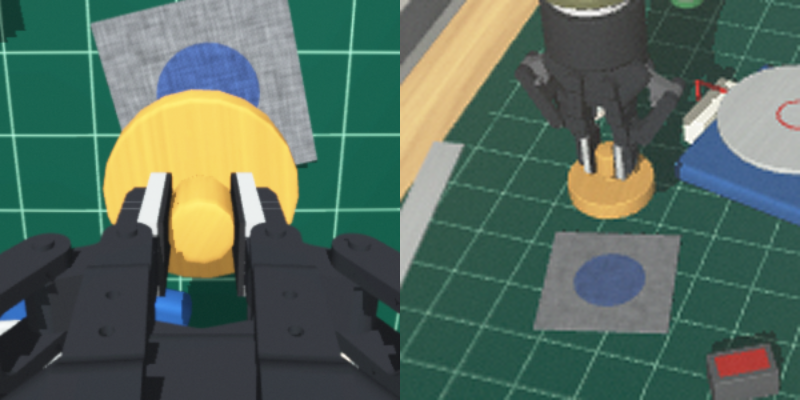

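The weight is held upright by the knob. The pad's blue spot is visible below it.

{"api": "apply_moves", "payload": {
  "deltas": [
    [-0.4,-0.2,0,0,0,0,0],
    [-0.8,-0.45,0,0,0,0,0],
    [-0.95,-0.55,0,0,0,0,0],
    [-0.95,-0.55,0,0,0,0,0],
    [-0.95,-0.55,0,0,0,0,0],
    [-0.95,-0.55,0,0,0,0,0],
    [-0.8,-0.45,0,0,0,0,0],
    [-0.47,-0.25,0,0,0,0,0]
  ]
}}

```text
time: 5.3
tool_pos: [538.5, -23.9, 133.1]
tcp_rot: [-179.9, 0.0, 89.9]
ft_force: [-0.5, -0.3, -4.6]
finger_gap: 19.6
grip_force: 78.9
```

{"api": "apply_moves", "payload": {
  "deltas": [
    [0,0,0,0,0,0,0],
    [0,0,0.4,0,0,0,0],
    [0,0,0.4,0,0,0,0],
    [0,0,0.4,0,0,0,0],
    [0,0,0,0,0,0,0],
    [0,0,0,0,0,0,0]
  ]
}}

```text
time: 6.05
tool_pos: [540.2, -22.3, 97.9]
tcp_rot: [-180.0, -0.0, 90.0]
ft_force: [0.1, -0.4, -5.3]
finger_gap: 19.3
grip_force: 78.8
```

{"api": "apply_moves", "payload": {
  "deltas": [
    [0,0,0.15,0,0,0,0],
    [0,0,0.15,0,0,0,0],
    [0,0.04,0.1,0,0,0,0],
    [0,0,0,0,0,0,0],
    [0,0,0,0,0,0,0]
  ]
}}

```text
time: 6.68
tool_pos: [541.4, -22.5, 86.1]
tcp_rot: [180.0, 0.0, 90.0]
ft_force: [-0.2, -0.1, -4.4]
finger_gap: 18.9
grip_force: 79.0
```

{"api": "apply_moves", "payload": {
  "deltas": [
    [0,0,0.1,0,0,0,0],
    [0,0,0,0,0,0,0],
    [0,0,0,0,0,0,0]
  ]
}}

```text
time: 7.05
tool_pos: [541.6, -22.5, 83.3]
tcp_rot: [180.0, 0.0, 90.0]
ft_force: [0.3, -0.3, -2.0]
finger_gap: 19.3
grip_force: 79.3
```

{"api": "apply_moves", "payload": {
  "deltas": [
    [0,0,0.06,0,0,0,0],
    [0,0,0,0,0,0,0],
    [0,0,0,0,0,0,0.3],
    [0,0,0,0,0,0,0.6],
    [0,0,0,0,0,0,0.8],
    [0,0,0,0,0,0,0.8],
    [0,0,-0.3,0,0,0,0.8]
  ]
}}

```text
time: 7.92
tool_pos: [540.5, -22.4, 89.6]
tcp_rot: [-179.9, -0.0, 90.0]
ft_force: [0.3, 0.8, 0.3]
finger_gap: 68.2
grip_force: 0.0
```

{"api": "apply_moves", "payload": {
  "deltas": [
    [0,0,-0.5,0,0,0,0.8],
    [0,0,-0.5,0,0,0,0.8],
    [0,0,-0.5,0,0,0,0.8],
    [0,0,0,0,0,0,0.8],
    [0,0,0,0,0,0,0.8]
  ]
}}

```text
time: 8.55
tool_pos: [541.1, -22.5, 135.0]
tcp_rot: [-180.0, 0.0, 90.0]
ft_force: [-0.2, -1.3, -1.0]
finger_gap: 68.4
grip_force: 0.0
```

Run:
```python
from h import *
T=pose();w=snapshot('wrist')[:,:,::-1];np.save('pics/w3.npy',T);d=snapshot('side')[:,:,::-1];cv2.imwrite('pics/raw_w3.png',w);cv2.imwrite('pics/raw_d3.png',d)
cv2.imwrite('pics/v3.png',np.hstack([cv2.resize(w[50:450,120:520],(400,400)),cv2.resize(d[190:290,250:350],(400,400),interpolation=2)]));print(T[:3,3])
```

```text
[541.13852397 -22.47799445 134.99361528]
```

View pics/v3.png

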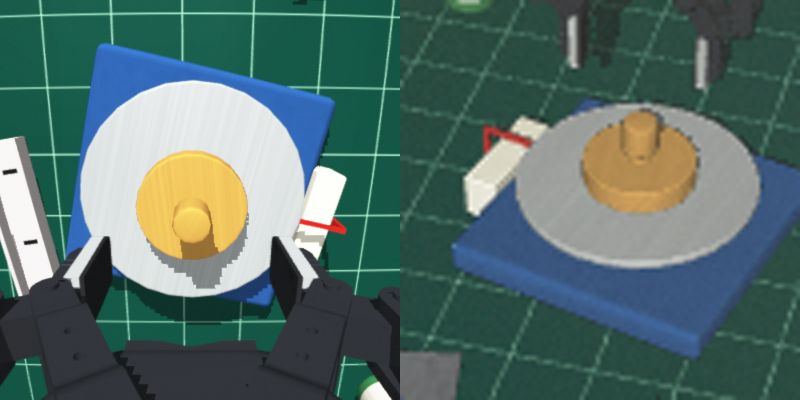

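The weight stands on the pan. In full wrist-image pixels the weight's disc top is centred at (312,255) and the pan at about (312,238).

Run:
```python
from h import *
W=cam('wrist',np.load('pics/w3.npy'))
print(onz(W,312,238,45),onz(W,312,255,61),onz(W,311,272,89))
D=cam('side');print(onz(D,250+160,190+46,45)) if 0 else None
print(onz(D,250+638/4,190+185/4,45),onz(D,250+640/4,190+163/4,61))
```

```text
[541.4 -14.9  45. ] [541.3 -21.4  61. ] [540.7 -21.9  89. ]
[303.2 -84.6  45. ] [304.3 -86.2  61. ]
```

Run:
```python
from h import *
from scipy.optimize import least_squares
a=np.linspace(0,6.28,200)
def fit(C,z,r,ext):
    def f(p):
        q=np.array([proj(C,[p[0]+r*np.cos(t),p[1]+r*np.sin(t),z]) for t in a]); return np.array([q[:,0].min(),q[:,0].max(),q[:,1].min(),q[:,1].max()])-ext
    s=least_squares(f,[541,-22],diff_step=1e-3);return s.x.round(1),s.fun.round(1)
W=cam('wrist',np.load('pics/w3.npy'));D=cam('side')
c=lambda l,r,t,b:np.array([250+(l-400)/4,250+(r-400)/4,190+t/4,190+b/4])
print(fit(W,45,75,np.array([120+80,120+305,50+80,50+297])),fit(W,61,35,np.array([120+137,120+247,50+151,50+261])))
print(fit(D,45,75,c(516,761,102,266)),fit(D,61,35,c(583,698,121,193)))
```

```text
(array([541.8, -22. ]), array([-0.6,  0.7,  0.2,  0.7])) (array([541.4, -22.5]), array([-1.6,  1.7, -0.5, -2.7]))
(array([537.8, -22. ]), array([-0.1,  0.4,  0.5, -0.3])) (array([537.4, -22. ]), array([-0.2,  0. ,  0.8,  1.4]))
```

Centred within 1 mm in both views. Picking it back up for the pad at (653,175).

{"api": "apply_moves", "payload": {
  "deltas": [
    [0,0,0.5,0,0,0,0.8],
    [0,0,0.5,0,0,0,0.8],
    [0,0,0.5,0,0,0,0.8],
    [0,0,0.28,0,0,0,0.8],
    [0,0,0,0,0,0,0.3],
    [0,0,0,0,0,0,0],
    [0,0,0,0,0,0,0],
    [0,0,0,0,0,0,0]
  ]
}}

```text
time: 9.65
tool_pos: [541.8, -22.5, 82.4]
tcp_rot: [179.9, 0.0, 90.0]
ft_force: [0.2, -0.0, 0.4]
finger_gap: 19.2
grip_force: 78.2
```

{"api": "apply_moves", "payload": {
  "deltas": [
    [0,0,0,0,0,0,0],
    [0,0,0,0,0,0,0],
    [0,0,-0.3,0,0,0,0],
    [0,0,-0.5,0,0,0,0],
    [0,0,-0.5,0,0,0,0],
    [0,0,-0.5,0,0,0,0],
    [0,0,0,0,0,0,0]
  ]
}}

```text
time: 10.52
tool_pos: [542.6, -22.7, 138.0]
tcp_rot: [179.8, 0.0, 90.0]
ft_force: [0.5, -0.4, -4.9]
finger_gap: 19.2
grip_force: 78.5
```

{"api": "apply_moves", "payload": {
  "deltas": [
    [0.4,0.2,0,0,0,0,0],
    [0.9,0.5,0,0,0,0,0],
    [0.97,0.55,0,0,0,0,0],
    [0.97,0.55,0,0,0,0,0],
    [0.97,0.55,0,0,0,0,0],
    [0.97,0.55,0,0,0,0,0],
    [0.9,0.55,0,0,0,0,0],
    [0.5,0.28,0,0,0,0,0]
  ]
}}

```text
time: 11.52
tool_pos: [653.0, 177.5, 134.1]
tcp_rot: [-179.9, -0.0, 90.1]
ft_force: [-0.7, -0.1, -3.5]
finger_gap: 19.5
grip_force: 78.9
```

{"api": "apply_moves", "payload": {
  "deltas": [
    [0,0,0,0,0,0,0],
    [0,0,0,0,0,0,0],
    [0,0,0.5,0,0,0,0],
    [0,0,0.5,0,0,0,0],
    [0,0,0,0,0,0,0],
    [0,0,0,0,0,0,0]
  ]
}}

```text
time: 12.28
tool_pos: [653.0, 174.7, 105.5]
tcp_rot: [-180.0, 0.0, 90.0]
ft_force: [-0.4, 0.1, -5.7]
finger_gap: 19.1
grip_force: 79.0
```

{"api": "apply_moves", "payload": {
  "deltas": [
    [0,0,0.5,0,0,0,0],
    [0,0,0.5,0,0,0,0],
    [0,0,0.5,0,0,0,0],
    [0,0,0.4,0,0,0,0],
    [0,0,0.1,0,0,0,0],
    [0,0,0.05,0,0,0,0],
    [0,0,0,0,0,0,0],
    [0,0,0,0,0,0,0]
  ]
}}

```text
time: 13.28
tool_pos: [653.7, 175.0, 45.0]
tcp_rot: [179.9, -0.0, 90.0]
ft_force: [-0.6, -0.7, -5.2]
finger_gap: 19.1
grip_force: 79.0
```

{"api": "apply_moves", "payload": {
  "deltas": [
    [0,0,0.08,0,0,0,0],
    [0,0,0.05,0,0,0,0],
    [0,0,0,0,0,0,0],
    [0,0,0,0,0,0,0]
  ]
}}

```text
time: 13.78
tool_pos: [653.4, 175.0, 41.1]
tcp_rot: [180.0, -0.0, 90.0]
ft_force: [-4.5, -0.1, 4.2]
finger_gap: 19.0
grip_force: 79.9
```

{"api": "apply_moves", "payload": {
  "deltas": [
    [0,0,0,0,0,0,0.4],
    [0,0,0,0,0,0,0.8],
    [0,0,0,0,0,0,0.8],
    [0,0,-0.3,0,0,0,0.8],
    [0,0,-0.7,0,0,0,0.8],
    [0,0,-0.9,0,0,0,0.8],
    [0,0,-0.9,0,0,0,0.8]
  ]
}}

```text
time: 14.65
tool_pos: [653.7, 175.0, 127.2]
tcp_rot: [179.9, -0.0, 90.0]
ft_force: [0.0, -0.5, -1.4]
finger_gap: 68.0
grip_force: 0.0
```

{"api": "apply_moves", "payload": {
  "deltas": [
    [0,0,-1,0,0,0,1],
    [0,0,-1,0,0,0,1],
    [0,0,-1,0,0,0,1],
    [0,0,-1,0,0,0,1],
    [0,0,0,0,0,0,1]
  ]
}}

```text
time: 15.28
tool_pos: [655.2, 175.3, 250.4]
tcp_rot: [179.5, -0.1, 90.0]
ft_force: [-0.8, -0.7, 0.4]
finger_gap: 85.2
grip_force: 0.0
```

Run:
```python
from h import *
T=pose();w=snapshot('wrist')[:,:,::-1];np.save('pics/w4.npy',T);cv2.imwrite('pics/raw_w4.png',w);print(T[:3,3]); C=cam('wrist',T)
hsv=cv2.cvtColor(w,cv2.COLOR_BGR2HSV)
m=((hsv[...,0]>15)&(hsv[...,0]<28)&(hsv[...,1]>140)&(hsv[...,2]>150)).astype(np.uint8); m[:,480:]=0; m[350:]=0
n,l,st,ce=cv2.connectedComponentsWithStats(m)
for i in range(1,n):
    if st[i,4]>600: print(st[i],ce[i],onz(C,*ce[i],20))
print(proj(C,[653.5,175,3]),proj(C,[653.5,175,19]))
```

```text
[655.16083323 175.33546993 250.40736424]
[  0 131  29  46 735] [ 10.45306122 155.26258503] [340.4 235.8  20. ]
[ 275  180   65   63 3184] [307.11055276 210.99371859] [652.9 174.6  20. ]
[307.6 207.7] [307.6 210.4]
```

{"api": "apply_moves", "payload": {
  "deltas": [
    [-0.5,-0.1,0,0,0,0,1],
    [-0.96,-0.29,0,0,0,0,1],
    [-0.96,-0.29,0,0,0,0,1],
    [-0.96,-0.29,0,0,0,0,1],
    [-0.96,-0.29,0,0,0,0,1],
    [-0.96,-0.29,0,0,0,0,1],
    [-0.96,-0.29,0,0,0,0,1],
    [-0.96,-0.29,0,0,0,0,1]
  ]
}}

```text
time: 16.32
tool_pos: [587.6, -43.4, 242.7]
tcp_rot: [-179.8, -0.0, 90.0]
ft_force: [0.4, 0.1, 0.4]
finger_gap: 85.4
grip_force: 0.0
```

{"api": "apply_moves", "payload": {
  "deltas": [
    [-0.96,-0.29,0,0,0,0,1],
    [-0.96,-0.29,0,0,0,0,1],
    [-0.96,-0.29,0,0,0,0,1],
    [-0.96,-0.29,0,0,0,0,1],
    [-0.96,-0.29,0,0,0,0,1],
    [-0.96,-0.29,0,0,0,0,1],
    [-0.96,-0.29,0,0,0,0,1],
    [-0.96,-0.29,0,0,0,0,1]
  ]
}}

```text
time: 17.32
tool_pos: [517.8, -273.2, 242.7]
tcp_rot: [-179.9, -0.1, 90.0]
ft_force: [0.1, 0.3, 0.2]
finger_gap: 85.5
grip_force: 0.0
```

{"api": "apply_moves", "payload": {
  "deltas": [
    [-0.96,-0.29,0,0,0,0,1],
    [-0.96,-0.29,0,0,0,0,1],
    [-0.5,-0.1,0,0,0,0,1],
    [0,0,0,0,0,0,1],
    [0,0,0,0,0,0,1]
  ]
}}

```text
time: 17.95
tool_pos: [499.3, -343.8, 244.0]
tcp_rot: [-180.0, -0.1, 90.0]
ft_force: [-0.7, -0.0, 0.6]
finger_gap: 85.4
grip_force: 0.0
```

Run:
```python
from h import *
save('wrist','wrist5.png'); print(pose()[:3,3])
```

```text
[ 499.51805564 -343.7001146   244.10840618]
```

View pics/wrist5.png

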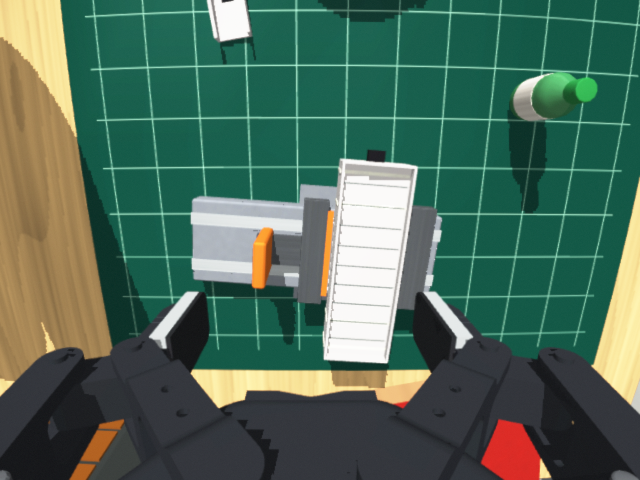

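The wagon's top corners are at about (343,160), (416,166), (388,362) and (324,359). The orange plate spans (262..273,229) to (253..265,287). The jaw opens to the left (world -x).

Run:
```python
from h import *
C=cam('wrist',np.load('pics/wrist5.png.npy'))
P=np.array([onz(C,*p,64) for p in [(343,160),(416,166),(388,362),(324,359)]]);c=P.mean(0);print(P,c)
d=(P[0]+P[1]-P[2]-P[3])/2;print('len',np.linalg.norm(d),'yaw of length',np.degrees(np.arctan2(d[1],d[0])));w=(P[1]+P[2]-P[0]-P[3])/2;print(np.linalg.norm(w),np.degrees(np.arctan2(w[1],w[0])))
for p in [(262,229),(273,229),(253,287),(265,287),(270,232)]: print(p,onz(C,*p,86),onz(C,*p,70))
im=cv2.imread('pics/raw_wrist5.png');sc=cv2.imread('pics/raw_scene0.png');
cv2.imwrite('pics/c5.png',np.hstack([cv2.resize(im[140:380,180:460],(700,600),interpolation=2)]))
```

```text
[[ 527.  -289.9   64. ]
 [ 591.6 -294.6   64. ]
 [ 579.2 -493.7   64. ]
 [ 512.7 -489.7   64. ]] [ 552.625 -391.975   64.   ]
len 199.89628560831238 yaw of length 86.17067222153888
65.69417782421824 -3.7966702845483113
(262, 229) [ 457.2 -346.7   86. ] [ 454.9 -350.6   70. ]
(273, 229) [ 466.6 -346.7   86. ] [ 464.9 -350.6   70. ]
(253, 287) [ 447.2 -400.1   86. ] [ 444.3 -407.    70. ]
(265, 287) [ 458.  -400.1   86. ] [ 455.7 -407.    70. ]
(270, 232) [ 464.  -349.3   86. ] [ 462.1 -353.4   70. ]
```

View pics/c5.png

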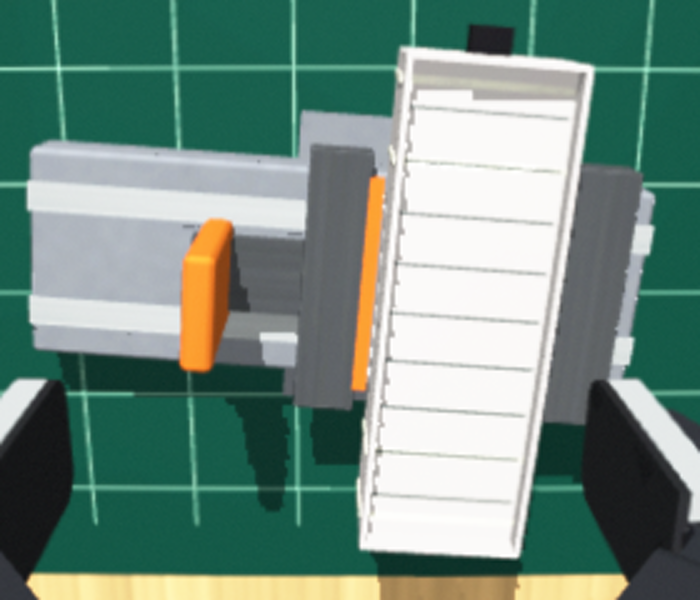

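The plate's top face in the crop is (185,258), (212,258), (207,370), (180,370), with its centre at (196,313), i.e. full-image (258.4,265.2). The wagon outline fits 200 x 66 mm at yaw -3.8°.

Run:
```python
from h import *
C=cam('wrist',np.load('pics/wrist5.png.npy'));S=cam('scene');D=cam('side')
for p in [(185,258),(212,258),(207,370),(180,370),(196,313)]: print(onz(C,180+p[0]/2.5,140+p[1]/2.5,86))
print(tri([(C,258.4,265.2),(S,242,182),(D,373,150)]))
print(sense()['tool_pos'],sense()['tcp_rot'])
```

```text
[ 449.8 -359.3   86. ]
[ 459.2 -359.3   86. ]
[ 456.  -401.1   86. ]
[ 446.2 -401.1   86. ]
[ 452.9 -379.4   86. ]
(array([ 451. , -379.3,   87.1]), [2.0, 3.0, 3.8])
[ 499.51805564 -343.7001146   244.10840618] [-1.79988686e+02 -3.34142765e-02  9.00490303e+01]
```

{"api": "apply_moves", "payload": {
  "deltas": [
    [0,0,0,0,0,0.83,0.45],
    [-0.33,-0.37,0.5,0,0,0,0.45],
    [-0.33,-0.37,0.5,0,0,0,0.45],
    [-0.33,-0.37,0.5,0,0,0,0.45],
    [-0.33,-0.37,0.5,0,0,0,0.45],
    [0,0,0,0,0,0,0.45],
    [0,0,0,0,0,0,0.45]
  ]
}}

```text
time: 18.88
tool_pos: [452.5, -381.5, 184.7]
tcp_rot: [180.0, 0.0, 86.2]
ft_force: [-0.3, 0.0, -0.1]
finger_gap: 38.2
grip_force: 0.0
```

{"api": "apply_moves", "payload": {
  "deltas": [
    [0,0,0.7,0,0,0,0.45],
    [0,0,0.8,0,0,0,0.45],
    [0,0,0.8,0,0,0,0.45],
    [0,0,0.7,0,0,0,0.45],
    [0,0,0.7,0,0,0,0.45],
    [0,0,0,0,0,0,0.45]
  ]
}}

```text
time: 19.62
tool_pos: [451.7, -380.1, 71.6]
tcp_rot: [-179.9, -0.1, 86.2]
ft_force: [-0.3, -0.0, -0.4]
finger_gap: 38.4
grip_force: 0.0
```

{"api": "apply_moves", "payload": {
  "deltas": [
    [0,0,0,0,0,0,0],
    [0,0,0,0,0,0,0],
    [0,0,0,0,0,0,0],
    [0,0,0,0,0,0,0]
  ]
}}

```text
time: 20.12
tool_pos: [453.2, -381.9, 74.8]
tcp_rot: [179.9, 0.1, 86.2]
ft_force: [-0.2, 1.6, 6.3]
finger_gap: 10.4
grip_force: 79.3
```

{"api": "apply_moves", "payload": {
  "deltas": [
    [0,-0.1,0,0,0,0,0],
    [0,-0.2,0,0,0,0,0],
    [0,-0.25,0,0,0,0,0],
    [0,-0.25,0,0,0,0,0],
    [0,-0.25,0,0,0,0,0],
    [0,-0.25,0,0,0,0,0],
    [0,-0.2,0,0,0,0,0],
    [0,-0.1,0,0,0,0,0]
  ]
}}

```text
time: 21.12
tool_pos: [405.3, -378.4, 74.8]
tcp_rot: [179.9, 0.1, 86.2]
ft_force: [4.0, 3.9, 8.1]
finger_gap: 10.5
grip_force: 79.9
```

{"api": "apply_moves", "payload": {
  "deltas": [
    [0,0,0,0,0,0,0],
    [0,0,0,0,0,0,0]
  ]
}}

```text
time: 21.38
tool_pos: [405.1, -378.4, 74.8]
tcp_rot: [179.9, 0.0, 86.2]
ft_force: [0.1, 3.3, 9.7]
finger_gap: 10.6
grip_force: 80.1
```

{"api": "apply_moves", "payload": {
  "deltas": [
    [0,0,0,0,0,0,0.3],
    [0,0,0,0,0,0,0.5],
    [0,0,-0.5,0,0,0,0.5],
    [0,0,-0.9,0,0,0,0.5],
    [0,0,-0.9,0,0,0,0.5],
    [0,0,-0.9,0,0,0,1],
    [0,0,-0.9,0,0,0,1]
  ]
}}

```text
time: 22.25
tool_pos: [404.4, -378.2, 198.3]
tcp_rot: [180.0, 0.0, 86.2]
ft_force: [-0.0, -0.4, 0.7]
finger_gap: 76.7
grip_force: 0.0
```

{"api": "apply_moves", "payload": {
  "deltas": [
    [-0.02,0.5,-0.3,0,0,0,1],
    [-0.02,0.9,0,0,0,0,1],
    [-0.02,0.95,0,0,0,0,1],
    [-0.02,0.95,0,0,0,0,1],
    [-0.02,0.9,0,0,0,0,1],
    [-0.02,0.74,0,0,0,0,1],
    [0,0,0,0,0,0,1],
    [0,0,0,0,0,0,1]
  ]
}}

```text
time: 23.25
tool_pos: [551.5, -391.5, 205.7]
tcp_rot: [-180.0, 0.0, 86.2]
ft_force: [-0.6, -0.1, -0.3]
finger_gap: 85.1
grip_force: 0.0
```

Run:
```python
from h import *
save('wrist','wrist6.png',(100,60,500,400),1.6); print(pose()[:3,3])
```

```text
[ 551.36476432 -391.61531531  205.68078689]
```

View pics/wrist6.png

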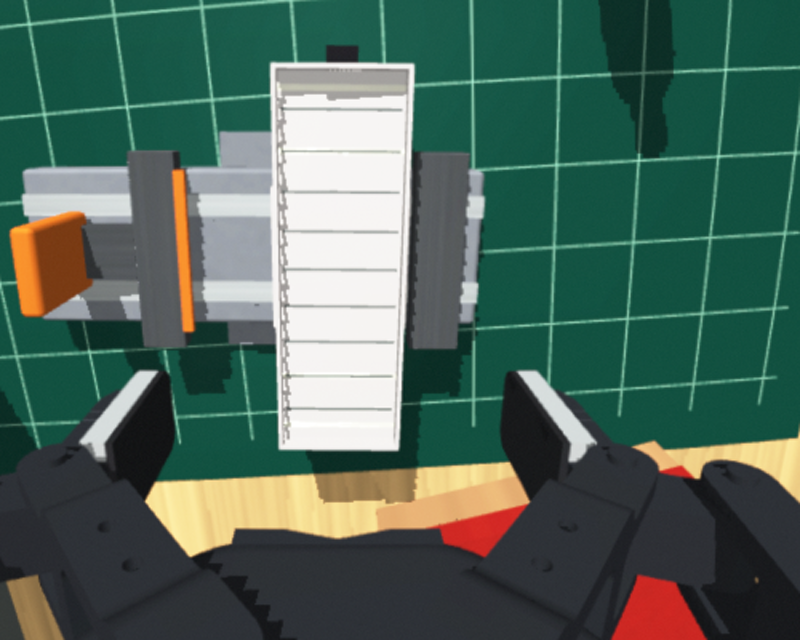

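The jaw is open and the wagon is free, sitting straight in view. Its top corners in the crop are (271,64), (414,64), (399,449) and (279,449).

Run:
```python
from h import *
T=np.load('pics/wrist6.png.npy');C=cam('wrist',T)
P=np.array([onz(C,100+p[0]/1.6,60+p[1]/1.6,64) for p in [(271,64),(414,64),(399,449),(279,449)]]);c=P.mean(0);print(P,c)
d=(P[0]+P[1]-P[2]-P[3])/2;print(np.linalg.norm(d),np.degrees(np.arctan2(d[1],d[0])))
print('tool delta',T[:3,:3].T@(c-T[:3,3]),T[:3,3])
```

```text
[[ 527.  -290.8   64. ]
 [ 592.8 -295.    64. ]
 [ 578.6 -494.4   64. ]
 [ 512.2 -490.    64. ]] [ 552.65 -392.55   64.  ]
199.8267749827335 85.83879785930252
tool delta [ -0.94712914   1.23690875 141.65428456] [ 551.53806286 -391.51341442  205.6546943 ]
```

{"api": "apply_moves", "payload": {
  "deltas": [
    [-0.03,0.04,0.5,0,0,0,1],
    [0,0,0.7,0,0,0,1],
    [0,0,0.8,0,0,0,1],
    [0,0,0.8,0,0,0,1],
    [0,0,0.8,0,0,0,1],
    [0,0,0.7,0,0,0,1],
    [0,0,0.5,0,0,0,1],
    [0,0,0.1,0,0,0,1]
  ]
}}

```text
time: 24.3
tool_pos: [552.4, -391.8, 56.5]
tcp_rot: [-179.9, -0.1, 86.2]
ft_force: [-0.5, 0.1, 0.6]
finger_gap: 85.6
grip_force: 0.0
```

{"api": "apply_moves", "payload": {
  "deltas": [
    [0,0,0,0,0,0,1],
    [0,0,0,0,0,0,0.6],
    [0,0,0,0,0,0,0.3],
    [0,0,0,0,0,0,0],
    [0,0,0,0,0,0,0]
  ],
  "grip_force": 80
}}

```text
time: 24.92
tool_pos: [554.1, -393.3, 60.4]
tcp_rot: [179.9, 0.1, 86.2]
ft_force: [-1.2, 0.6, 6.1]
finger_gap: 63.9
grip_force: 90.2
```

{"api": "apply_moves", "payload": {
  "deltas": [
    [0,0,-0.2,0,0,0,0],
    [0,0,-0.4,0,0,0,0],
    [0,0,-0.5,0,0,0,0],
    [0,0,-0.6,0,0,0,0],
    [0,0,-0.8,0,0,0,0],
    [0,0,-0.8,0,0,0,0],
    [0,0,-0.5,0,0,0,0],
    [0,0,0,0,0,0,0]
  ]
}}

```text
time: 25.92
tool_pos: [554.1, -393.2, 174.7]
tcp_rot: [179.8, 0.1, 86.2]
ft_force: [0.5, -0.9, -2.2]
finger_gap: 63.7
grip_force: 89.4
```

Run:
```python
from h import *
s=sense();print(s['tool_pos'],s['tcp_rot'],s['ft_force'],s['finger_gap'],s['joint_pos'].round(1))
w=snapshot('wrist')[:,:,::-1];d=snapshot('side')[:,:,::-1]
cv2.imwrite('pics/v7.png',np.hstack([cv2.resize(w,(533,400)),cv2.resize(d[60:210,240:340],(267,400),interpolation=2)]))
```

```text
[ 554.10114285 -393.1894082   174.7075647 ] [1.79830442e+02 1.22500727e-01 8.61971445e+01] [ 0.49455631 -0.90463212 -2.16492102] 63.68994323991011 [-39.7  21.7  76.1   0.   82.  -35.9]
```

View pics/v7.png

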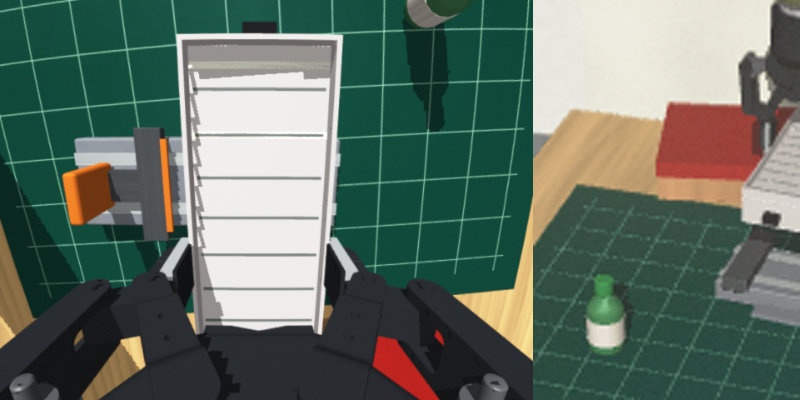

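The wagon is held level and clear of the vise.

{"api": "apply_moves", "payload": {
  "deltas": [
    [0.3,-0.03,0,0,0,0,0],
    [0.6,-0.06,0,0,0,0,0],
    [0.8,-0.08,0,0,0,0,0],
    [0.9,-0.08,0,0,0,0,0],
    [0.9,-0.09,0,0,0,0,0],
    [0.9,-0.09,0,0,0,0,0],
    [0.9,-0.09,0,0,0,0,0],
    [0.9,-0.09,0,0,0,0,0]
  ]
}}

```text
time: 27.02
tool_pos: [546.7, -203.3, 171.8]
tcp_rot: [-180.0, -0.0, 86.2]
ft_force: [0.4, 0.0, -1.4]
finger_gap: 63.7
grip_force: 89.3
```

{"api": "apply_moves", "payload": {
  "deltas": [
    [0.9,-0.09,0,0,0,0,0],
    [0.9,-0.09,0,0,0,0,0],
    [0.9,-0.09,0,0,0,0,0],
    [0.9,-0.09,0,0,0,0,0],
    [0.9,-0.09,0,0,0,0,0],
    [0.8,-0.08,0,0,0,0,0],
    [0.6,-0.06,0,0,0,0,0],
    [0.2,-0.02,0,0,0,0,0]
  ]
}}

```text
time: 28.02
tool_pos: [540.7, -20.5, 172.1]
tcp_rot: [-180.0, -0.0, 86.3]
ft_force: [-0.5, -0.0, -0.7]
finger_gap: 63.5
grip_force: 89.4
```

{"api": "apply_moves", "payload": {
  "deltas": [
    [0,0,0,0,0,0,0],
    [0,0,0,0,0,0,0],
    [0,0,0.5,0,0,0,0],
    [0,0,0.5,0,0,0,0],
    [0,0,0,0,0,0,0],
    [0,0,0,0,0,0,0],
    [0,0,0,0,0,0,0]
  ]
}}

```text
time: 28.9
tool_pos: [541.6, -21.9, 142.9]
tcp_rot: [179.9, 0.0, 86.2]
ft_force: [1.1, 0.3, -1.1]
finger_gap: 63.9
grip_force: 89.3
```

{"api": "apply_moves", "payload": {
  "deltas": [
    [0,0,0.4,0,0,0,0],
    [0,0,0.5,0,0,0,0],
    [0,0,0.5,0,0,0,0],
    [0,0,0.3,0,0,0,0],
    [0,0,0.1,0,0,0,0],
    [0,0,0,0,0,0,0],
    [0,0,0,0,0,0,0]
  ]
}}

```text
time: 29.78
tool_pos: [541.7, -21.9, 89.0]
tcp_rot: [179.9, 0.0, 86.2]
ft_force: [0.1, 0.7, -0.5]
finger_gap: 63.8
grip_force: 89.4
```

{"api": "apply_moves", "payload": {
  "deltas": [
    [0,0,0.1,0,0,0,0],
    [0,0,0,0,0,0,0],
    [0,0,0,0,0,0,0]
  ]
}}

```text
time: 30.15
tool_pos: [541.4, -21.9, 85.6]
tcp_rot: [180.0, 0.0, 86.2]
ft_force: [0.6, 0.0, -0.8]
finger_gap: 64.1
grip_force: 89.5
```

Run:
```python
from h import *
s=sense();print(s['tool_pos'],s['ft_force'])
T=pose();w=snapshot('wrist')[:,:,::-1];np.save('pics/w8.npy',T);d=snapshot('side')[:,:,::-1];sc=snapshot('scene')[:,:,::-1]
cv2.imwrite('pics/raw_w8.png',w)
cv2.imwrite('pics/v8.png',np.hstack([cv2.resize(sc[190:290,250:390],(420,300),interpolation=2),cv2.resize(d[170:290,240:380],(350,300),interpolation=2)]))
```

```text
[541.38876494 -21.88845678  85.55844744] [ 0.62817053  0.01007996 -0.77318299]
```

View pics/v8.png

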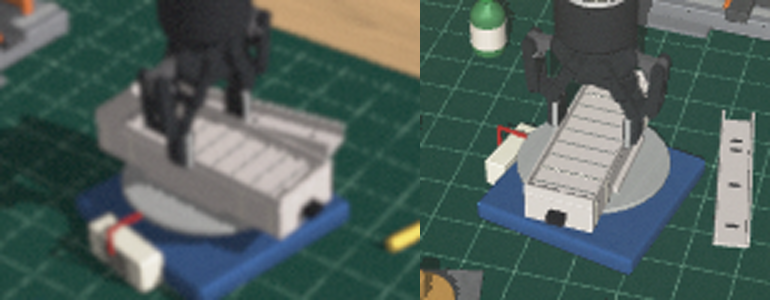

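The wagon is level, just above or touching the pan and centred.

{"api": "apply_moves", "payload": {
  "deltas": [
    [0,0,0.08,0,0,0,0],
    [0,0,0,0,0,0,0],
    [0,0,0,0,0,0,0]
  ]
}}

```text
time: 30.68
tool_pos: [541.4, -21.9, 83.2]
tcp_rot: [180.0, 0.0, 86.2]
ft_force: [1.4, 0.6, 1.9]
finger_gap: 63.7
grip_force: 89.7
```

{"api": "apply_moves", "payload": {
  "deltas": [
    [0,0,0.07,0,0,0,0],
    [0,0,0,0,0,0,0],
    [0,0,0,0,0,0,0]
  ]
}}

```text
time: 31.05
tool_pos: [541.4, -21.9, 81.1]
tcp_rot: [180.0, 0.0, 86.2]
ft_force: [0.7, 0.2, 2.7]
finger_gap: 63.9
grip_force: 89.9
```

{"api": "apply_moves", "payload": {
  "deltas": [
    [0,0,0,0,0,0,0.85],
    [0,0,0,0,0,0,1],
    [0,0,0,0,0,0,1],
    [0,0,-0.3,0,0,0,1],
    [0,0,-0.6,0,0,0,1],
    [0,0,-0.9,0,0,0,1],
    [0,0,-0.9,0,0,0,1],
    [0,0,-0.9,0,0,0,1]
  ]
}}

```text
time: 32.05
tool_pos: [541.6, -21.9, 191.5]
tcp_rot: [179.9, 0.0, 86.2]
ft_force: [0.8, -0.3, 0.3]
finger_gap: 85.5
grip_force: 0.0
```

{"api": "apply_moves", "payload": {
  "deltas": [
    [0.2,0,-0.9,0,0,0,1],
    [0.2,0,-0.8,0,0,0,1],
    [0.2,0,0,0,0,0,1],
    [0,0,0,0,0,0,1],
    [0,0,0,0,0,0,1]
  ]
}}

```text
time: 32.67
tool_pos: [541.7, -3.9, 238.6]
tcp_rot: [-179.9, 0.0, 86.2]
ft_force: [-0.7, 0.5, 0.2]
finger_gap: 85.9
grip_force: 0.0
```

Run:
```python
from h import *
save('wrist','w9.png',(100,20,500,375),1.6); print(pose()[:3,3])
```

```text
[541.68576664  -3.96774222 238.56246142]
```

View pics/w9.png

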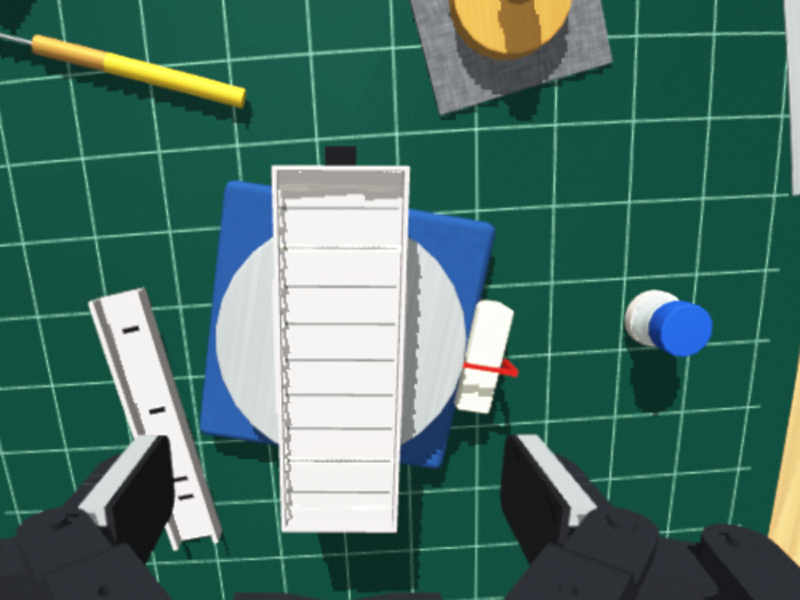

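The wagon stands on the pan with top corners at crop (272,167), (409,167), (396,531) and (284,531). The weight is still on its pad.

Run:
```python
from h import *
T=np.load('pics/w9.png.npy');C=cam('wrist',T)
P=np.array([onz(C,100+p[0]/1.6,20+p[1]/1.6,88) for p in [(272,167),(409,167),(396,531),(284,531)]]);c=P.mean(0);print(P,c)
d=(P[0]+P[1]-P[2]-P[3])/2;print(np.linalg.norm(d),np.degrees(np.arctan2(d[1],d[0])))
# blocks from fixed cams
sc=snapshot('scene')[:,:,::-1];sd=snapshot('side')[:,:,::-1]
def red(im):
    h=cv2.cvtColor(im,cv2.COLOR_BGR2HSV);m=(((h[...,0]<4)|(h[...,0]>175))&(h[...,1]>170)&(h[...,2]>110)).astype(np.uint8)
    n,l,st,ce=cv2.connectedComponentsWithStats(m);return [(st[i].tolist(),ce[i].round(1).tolist()) for i in range(1,n) if st[i,4]>40]
print('scene',[(*r,onz(cam('scene'),*r[1],28).tolist()) for r in red(sc)]);print('side',[(*r,onz(cam('side'),*r[1],28).tolist()) for r in red(sd)])
```

```text
[[ 514.8   80.1   88. ]
 [ 580.8   75.8   88. ]
 [ 567.2 -124.1   88. ]
 [ 502.4 -119.9   88. ]] [541.3   -22.025  88.   ]
200.37215999235022 86.2800786567212
scene [([162, 190, 9, 10, 46], [166.0, 194.5], [573.4, -602.9, 28.0]), ([89, 201, 56, 26, 671], [118.1, 212.8], [724.4, -639.9, 28.0]), ([419, 284, 7, 9, 48], [422.1, 288.4], [511.9, 250.8, 28.0]), ([455, 321, 11, 12, 78], [459.8, 326.4], [574.0, 369.7, 28.0])]
side [([278, 321, 20, 10, 117], [287.6, 325.3], [511.8, 247.8, 28.0]), ([228, 359, 22, 13, 145], [238.4, 365.1], [574.1, 367.6, 28.0])]
```

The wagon is centred to under 1 mm, and exactly two ballast blocks are present. Moving over them for a look.

{"api": "apply_moves", "payload": {
  "deltas": [
    [0.7,-0.05,0,0,0,0,1],
    [0.95,-0.06,0,0,0,0,1],
    [0.95,-0.06,0,0,0,0,1],
    [0.95,-0.06,0,0,0,0,1],
    [0.95,-0.06,0,0,0,0,1],
    [0.95,-0.06,0,0,0,0,1],
    [0.95,-0.06,0,0,0,0,1],
    [0.95,-0.06,0,0,0,0,1]
  ]
}}

```text
time: 33.83
tool_pos: [542.8, 217.8, 239.3]
tcp_rot: [-180.0, 0.0, 86.2]
ft_force: [0.3, -0.7, -0.9]
finger_gap: 85.5
grip_force: 0.0
```

{"api": "apply_moves", "payload": {
  "deltas": [
    [0.95,-0.06,0,0,0,0,1],
    [0.95,-0.06,0,0,0,0,1],
    [0.95,-0.06,0,0,0,0,1],
    [0.95,-0.06,0,0,0,0,1],
    [0,0,0,0,0,0,1],
    [0,0,0,0,0,0,1],
    [0,0,0,0,0,0,1]
  ]
}}

```text
time: 34.7
tool_pos: [543.5, 330.3, 239.7]
tcp_rot: [-180.0, 0.0, 86.1]
ft_force: [0.1, -0.6, -0.0]
finger_gap: 85.3
grip_force: 0.0
```

```bash
cat >> h.py <<'E'
def blocks(w,C,z=28):
    h=cv2.cvtColor(w,cv2.COLOR_BGR2HSV);m=(((h[...,0]<5)|(h[...,0]>174))&(h[...,1]>150)&(h[...,2]>90)).astype(np.uint8)
    for c in cv2.findContours(m,0,cv2.CHAIN_APPROX_NONE)[0]:
        if cv2.contourArea(c)<200: continue
        q=np.array([onz(C,*p,z)[:2] for p in c[:,0]],np.float32);(x,y),(a,b),t=cv2.minAreaRect(q)
        if a<b: a,b,t=b,a,t+90
        print('red at pixel',c[:,0].mean(0).round(),'world',round(x,1),round(y,1),'size',round(a,1),round(b,1),'long-axis yaw',round((t+90)%180-90,1))
E
python3 - <<'E'
from h import *
save('wrist','w10.png');T=np.load('pics/w10.png.npy');print(T[:3,3]);blocks(cv2.imread('pics/raw_w10.png'),cam('wrist',T))
E
```

```text
[543.47821875 330.30928752 239.71336076]
red at pixel [286. 289.] world 511.9 250.6 size 39.7 20.1 long-axis yaw 29.9
red at pixel [341. 170.] world 574.4 370.7 size 40.1 20.0 long-axis yaw 39.3
```

View pics/w10.png

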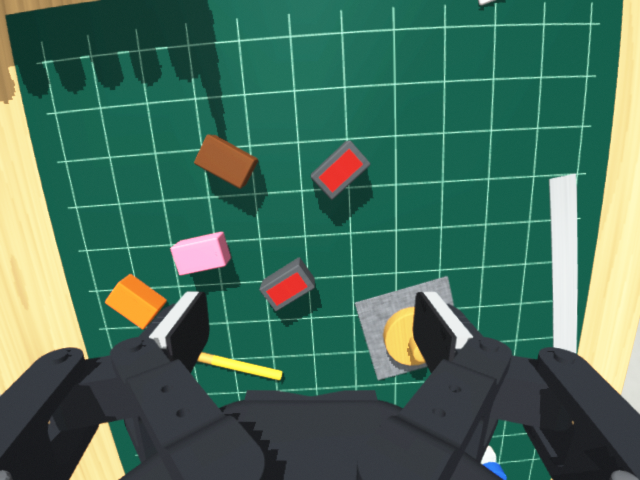

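There are two ballast blocks: A at (286,289), world (511.9,250.6) with long-axis yaw 29.9°; and B at (341,170), world (574.4,370.7) with yaw 39.3°. The pink, orange and brown look-alikes lie to the left.

{"api": "apply_moves", "payload": {
  "deltas": [
    [0,0,0.3,0,0,0.93,0.7],
    [0,0,0.3,0,0,0.93,0.7],
    [0,0,0.3,0,0,0.93,0.7],
    [0,0,0.3,0,0,0.93,0.7],
    [0,0,0.3,0,0,0.93,0.7],
    [0,0,0.3,0,0,0.93,0.7],
    [0,0,0.3,0,0,0.93,0.7],
    [0,0,0.3,0,0,0.93,0.7]
  ]
}}

```text
time: 35.75
tool_pos: [543.6, 330.6, 167.7]
tcp_rot: [180.0, -0.0, 51.9]
ft_force: [-0.1, 0.3, 0.4]
finger_gap: 59.8
grip_force: 0.0
```

{"api": "apply_moves", "payload": {
  "deltas": [
    [0,0,0.3,0,0,0.93,0.7],
    [0,0,0.3,0,0,0.93,0.7],
    [0,0,0.3,0,0,0.93,0.7],
    [0.83,-0.2,0,0,0,0,0.7],
    [0.83,-0.2,0,0,0,0,0.7],
    [0,0,0,0,0,0,0.7],
    [0,0,0,0,0,0,0.7],
    [0,0,0,0,0,0,0.7]
  ]
}}

```text
time: 36.75
tool_pos: [574.0, 371.4, 140.9]
tcp_rot: [180.0, 0.0, 39.3]
ft_force: [-1.0, -0.0, -0.2]
finger_gap: 59.7
grip_force: 0.0
```

Run:
```python
from h import *
T=pose();w=snapshot('wrist')[:,:,::-1];s=sense();print(s['tool_pos'],s['tcp_rot'],s['joint_pos'].round(1));blocks(w,cam('wrist',T))
```

```text
[574.06226278 371.46226968 140.97694425] [1.79996491e+02 9.02821723e-03 3.92746144e+01] [28.6 23.9 76.8 -0.  79.3 79.3]
red at pixel [378. 380.] world 513.4 251.5 size 35.6 20.0 long-axis yaw 29.7
red at pixel [312. 239.] world 574.1 370.5 size 39.2 20.0 long-axis yaw 39.5
```

Aligned with block B. Descending 117 mm to grip.

{"api": "apply_moves", "payload": {
  "deltas": [
    [0,0,0.6,0,0,0,0.7],
    [0,0,0.8,0,0,0,0.7],
    [0,0,0.8,0,0,0,0.7],
    [0,0,0.8,0,0,0,0.7],
    [0,0,0.6,0,0,0,0.7],
    [0,0,0.3,0,0,0,0.7],
    [0,0,0,0,0,0,0.7]
  ]
}}

```text
time: 37.67
tool_pos: [573.8, 371.9, 23.0]
tcp_rot: [-180.0, 0.1, 39.3]
ft_force: [0.1, -0.2, 1.0]
finger_gap: 59.6
grip_force: 0.0
```

{"api": "apply_moves", "payload": {
  "deltas": [
    [0,0,0,0,0,0,0.3],
    [0,0,0,0,0,0,0],
    [0,0,0,0,0,0,0],
    [0,0,0,0,0,0,0],
    [0,0,-0.2,0,0,0,0],
    [0,0,-0.5,0,0,0,0],
    [0,0,-0.8,0,0,0,0],
    [0,0,-0.8,0,0,0,0]
  ]
}}

```text
time: 38.67
tool_pos: [574.1, 372.1, 94.1]
tcp_rot: [-180.0, 0.0, 39.3]
ft_force: [0.1, 0.5, -2.9]
finger_gap: 30.3
grip_force: 80.1
```

{"api": "apply_moves", "payload": {
  "deltas": [
    [0,0,-0.9,0,0,0,0],
    [0,0,-0.9,0,0,0,0],
    [0,0,-0.9,0,0,0,0],
    [0,0,0,0,0,0,0],
    [0,0,0,0,0,0,0]
  ]
}}

```text
time: 39.3
tool_pos: [573.8, 371.9, 172.9]
tcp_rot: [-180.0, 0.1, 39.3]
ft_force: [-0.4, -0.5, -2.8]
finger_gap: 30.2
grip_force: 80.2
```

{"api": "apply_moves", "payload": {
  "deltas": [
    [0,0,0,0,0,0.94,0],
    [0,0,0,0,0,0.94,0],
    [0,0,0,0,0,0.94,0],
    [0,0,0,0,0,0.94,0],
    [0,0,0,0,0,0.94,0],
    [0,0,0,0,0,0.94,0],
    [0,0,0,0,0,0.94,0],
    [0,0,0,0,0,0.94,0]
  ]
}}

```text
time: 40.3
tool_pos: [573.1, 371.5, 171.2]
tcp_rot: [179.9, 0.2, 4.7]
ft_force: [0.1, 0.1, -2.4]
finger_gap: 29.5
grip_force: 80.2
```

{"api": "apply_moves", "payload": {
  "deltas": [
    [0,0.2,0,0,0,0.94,0],
    [0,0.5,0,0,0,0.94,0],
    [-0.02,0.8,0,0,0,0,0],
    [-0.02,0.9,0,0,0,0,0],
    [-0.02,0.9,0,0,0,0,0],
    [-0.02,0.9,0,0,0,0,0],
    [-0.02,0.9,0,0,0,0,0],
    [-0.02,0.9,0,0,0,0,0]
  ]
}}

```text
time: 41.3
tool_pos: [559.5, 191.6, 171.6]
tcp_rot: [179.9, 0.2, -3.8]
ft_force: [-0.4, -0.3, -2.5]
finger_gap: 29.9
grip_force: 80.1
```

{"api": "apply_moves", "payload": {
  "deltas": [
    [-0.02,0.9,0,0,0,0,0],
    [-0.02,0.9,0,0,0,0,0],
    [-0.02,0.9,0,0,0,0,0],
    [-0.02,0.9,0,0,0,0,0],
    [-0.02,0.9,0,0,0,0,0],
    [-0.02,0.8,0,0,0,0,0],
    [0,0,0,0,0,0,0],
    [0,0,0,0,0,0,0]
  ]
}}

```text
time: 42.3
tool_pos: [546.0, 34.7, 172.6]
tcp_rot: [-180.0, 0.1, -3.8]
ft_force: [-0.3, 0.0, -2.9]
finger_gap: 30.4
grip_force: 80.1
```

```bash
cat >> h.py <<'E'
def delta(x,y,z):
    T=pose();return (T[:3,:3].T@(np.array([x,y,z])-T[:3,3])/30).round(3)
E
python3 - <<'E'
from h import *
s=sense();print(s['tool_pos'],s['tcp_rot'],s['ft_force'],s['finger_gap'],s['joint_pos'].round(1))
print(delta(543.4,9.9,120))
E
```

```text
[546.03298021  34.6880461  172.6149776 ] [-1.79980743e+02  1.15984067e-01 -3.79752037e+00] [-2.63976735e-01  1.08773139e-03 -2.87336394e+00] 30.383442549940717 [-1.7  2.  98.7  0.  79.4 92. ]
[-0.029  0.831  1.754]
```

{"api": "apply_moves", "payload": {
  "deltas": [
    [-0.02,0.4,0,0,0,0,0],
    [-0.01,0.43,0,0,0,0,0],
    [0,0,0.4,0,0,0,0],
    [0,0,0.6,0,0,0,0],
    [0,0,0.6,0,0,0,0],
    [0,0,0,0,0,0,0],
    [0,0,0,0,0,0,0],
    [0,0,0,0,0,0,0]
  ]
}}

```text
time: 43.3
tool_pos: [544.9, 9.6, 126.7]
tcp_rot: [180.0, -0.1, -3.8]
ft_force: [-0.6, -0.1, -1.6]
finger_gap: 29.8
grip_force: 80.1
```

Run:
```python
from h import *
s=sense();print(s['tool_pos'],s['tcp_rot'],s['ft_force'],s['finger_gap'])
w=snapshot('wrist')[:,:,::-1];d=snapshot('side')[:,:,::-1]
cv2.imwrite('pics/v11.png',np.hstack([cv2.resize(w,(533,400)),cv2.resize(d[170:290,260:340],(267,400),interpolation=2)]))
```

```text
[544.85152274   9.56948798 126.69700925] [ 1.79999910e+02 -8.58027040e-02 -3.77087568e+00] [-0.57099402 -0.11725679 -1.64120677] 29.779946290668242
```

View pics/v11.png

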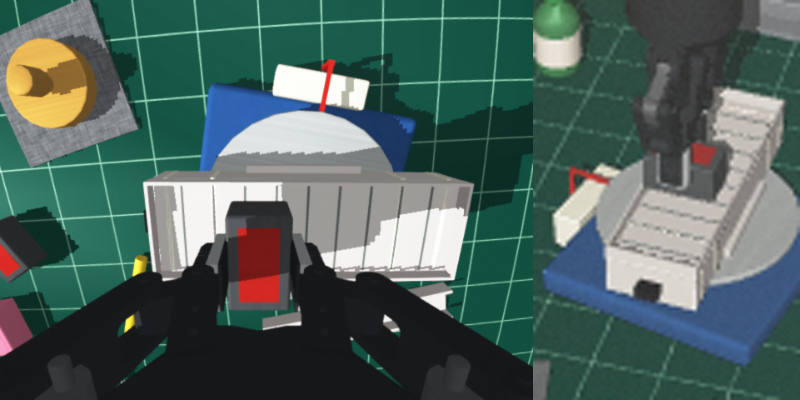

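The block hangs squarely over the wagon. Its red face spans about (238..282,228) to (238..280,302) in the left panel.

Run:
```python
from h import *
C=cam('wrist'); k=640/533
for z in (126,131): print([onz(C,p[0]*k,p[1]*k,z)[:2] for p in [(238,228),(282,228),(280,300),(238,302)]])
print('wagon front wall', [onz(C,p[0]*k,p[1]*k,88) for p in [(145,183),(473,183)]])
S=cam('scene');w=snapshot('side')[:,:,::-1];blocks(w,cam('side'),131)
```

```text
[array([561.3,  18.5]), array([560. ,  -2.6]), array([5.2e+02, 1.0e-01]), array([520.2,  22. ])]
[array([563.2,  18. ]), array([561.9,  -2.3]), array([5.235e+02, 3.000e-01]), array([523.7,  21.4])]
wagon front wall [array([579.1,  75.8,  88. ]), array([ 566.4, -123.9,   88. ])]
```

{"api": "apply_moves", "payload": {
  "deltas": [
    [0,0,0.3,0,0,0,0],
    [0,0,0.3,0,0,0,0],
    [0,0,0.15,0,0,0,0],
    [0,0,0,0,0,0,0],
    [0,0,0,0,0,0,0]
  ]
}}

```text
time: 44.08
tool_pos: [544.3, 9.5, 103.5]
tcp_rot: [180.0, -0.0, -3.8]
ft_force: [-0.0, -1.0, -1.5]
finger_gap: 30.4
grip_force: 80.4
```

{"api": "apply_moves", "payload": {
  "deltas": [
    [0,0,0.08,0,0,0,0],
    [0,0,0,0,0,0,0],
    [0,0,0,0,0,0,0]
  ]
}}

```text
time: 44.45
tool_pos: [544.6, 9.5, 101.3]
tcp_rot: [-180.0, -0.1, -3.8]
ft_force: [0.6, 0.0, 0.8]
finger_gap: 30.1
grip_force: 80.4
```

{"api": "apply_moves", "payload": {
  "deltas": [
    [0,0,0.06,0,0,0,0],
    [0,0,0,0,0,0,0],
    [0,0,0,0,0,0,0]
  ]
}}

```text
time: 44.82
tool_pos: [544.5, 9.5, 99.5]
tcp_rot: [180.0, -0.0, -3.8]
ft_force: [1.4, -0.1, 2.5]
finger_gap: 30.3
grip_force: 80.6
```

{"api": "apply_moves", "payload": {
  "deltas": [
    [0,0,0,0,0,0,0.58],
    [0,0,0,0,0,0,0.58],
    [0,0,-0.2,0,0,0,0.58],
    [0,0,-0.5,0,0,0,0.58],
    [0,0,-0.7,0,0,0,0.58],
    [0,0,-0.7,0,0,0,0.58],
    [0,0,-0.5,0,0,0,0.58],
    [0,0,0,0,0,0,0.7]
  ]
}}

```text
time: 45.82
tool_pos: [545.3, 9.4, 179.2]
tcp_rot: [180.0, -0.2, -3.8]
ft_force: [-0.9, 0.9, 0.6]
finger_gap: 59.7
grip_force: 0.0
```

{"api": "apply_moves", "payload": {
  "deltas": [
    [-0.18,-0.8,0,0,0,-0.92,0.7],
    [0,0,0,0,0,-0.92,0.7],
    [0,0,0,0,0,-0.92,0.7],
    [0,0,0,0,0,-0.92,0.7],
    [0,0,0,0,0,-0.92,0.7],
    [0,0,0,0,0,-0.92,0.7],
    [0,0,0,0,0,-0.92,0.7],
    [0,0,0,0,0,-0.91,0.7]
  ]
}}

```text
time: 46.82
tool_pos: [539.8, 33.8, 176.0]
tcp_rot: [-179.9, 0.1, 30.0]
ft_force: [-0.6, 0.7, -1.0]
finger_gap: 59.7
grip_force: 0.0
```

Run:
```python
from h import *
s=sense();print(s['tool_pos'],s['tcp_rot']);print(delta(512,250.6,180))
```

```text
[539.75432758  33.84589564 175.98196834] [-1.79947321e+02  8.52679907e-02  3.00492301e+01]
[ 2.817 -6.717 -0.132]
```

8 rows of [0.352, -0.84].

{"api": "apply_moves", "payload": {
  "deltas": [
    [0.352,-0.84,0,0,0,0,0.7],
    [0.352,-0.84,0,0,0,0,0.7],
    [0.352,-0.84,0,0,0,0,0.7],
    [0.352,-0.84,0,0,0,0,0.7],
    [0.352,-0.84,0,0,0,0,0.7],
    [0.352,-0.84,0,0,0,0,0.7],
    [0.352,-0.84,0,0,0,0,0.7],
    [0.352,-0.84,0,0,0,0,0.7]
  ]
}}

```text
time: 47.82
tool_pos: [512.4, 251.4, 176.0]
tcp_rot: [-180.0, 0.1, 29.9]
ft_force: [0.6, -0.4, 0.5]
finger_gap: 59.8
grip_force: 0.0
```

{"api": "apply_moves", "payload": {
  "deltas": [
    [0,0,0,0,0,0,0.7],
    [0,0,0,0,0,0,0.7],
    [0,0,0,0,0,0,0.7]
  ]
}}

```text
time: 48.2
tool_pos: [513.1, 249.8, 176.8]
tcp_rot: [180.0, 0.0, 29.9]
ft_force: [-0.7, 0.4, 0.1]
finger_gap: 60.0
grip_force: 0.0
```

Run:
```python
from h import *
T=pose();w=snapshot('wrist')[:,:,::-1];cv2.imwrite('pics/raw_w12.png',w);s=sense();print(s['tool_pos'],s['tcp_rot'],s['joint_pos'].round(1));blocks(w,cam('wrist',T));print(delta(512,250.6,24))
```

```text
[513.22951162 249.86660184 176.94775893] [1.79992292e+02 1.89681269e-02 2.98516216e+01] [20.8  5.4 94.7 -0.  79.9 81. ]
red at pixel [617. 378.] world 531.6 -94.5 size 55.1 27.6 long-axis yaw -4.3
red at pixel [309. 228.] world 511.5 250.5 size 39.1 19.3 long-axis yaw 29.7
[-0.022 -0.042  5.098]
```

Block A is still in place (511.5,250.5). Descending and gripping.

{"api": "apply_moves", "payload": {
  "deltas": [
    [-0.02,-0.04,0.5,0,0,0,0.7],
    [0,0,0.8,0,0,0,0.7],
    [0,0,0.8,0,0,0,0.7],
    [0,0,0.8,0,0,0,0.7],
    [0,0,0.8,0,0,0,0.7],
    [0,0,0.8,0,0,0,0.7],
    [0,0,0.5,0,0,0,0.7],
    [0,0,0.1,0,0,0,0.7]
  ]
}}

```text
time: 49.25
tool_pos: [510.9, 250.8, 22.5]
tcp_rot: [-180.0, 0.1, 29.9]
ft_force: [0.2, -0.5, 0.9]
finger_gap: 59.8
grip_force: 0.0
```

{"api": "apply_moves", "payload": {
  "deltas": [
    [0,0,0,0,0,0,0.3],
    [0,0,0,0,0,0,0],
    [0,0,0,0,0,0,0],
    [0,0,0,0,0,0,0],
    [0,0,-0.2,0,0,0,0],
    [0,0,-0.5,0,0,0,0],
    [0,0,-0.8,0,0,0,0],
    [0,0,-0.8,0,0,0,0]
  ]
}}

```text
time: 50.25
tool_pos: [511.8, 251.4, 94.4]
tcp_rot: [-180.0, 0.0, 29.9]
ft_force: [0.3, -0.1, -2.5]
finger_gap: 30.2
grip_force: 79.4
```

{"api": "apply_moves", "payload": {
  "deltas": [
    [0,0,-0.9,0,0,0.92,0],
    [0,0,-0.9,0,0,0.92,0],
    [0,0,-0.9,0,0,0.92,0],
    [0,0,0,0,0,0.92,0],
    [0,0,0,0,0,0.92,0],
    [0,0,0,0,0,0.92,0],
    [0,0,0,0,0,0.92,0],
    [0,0,0,0,0,0.91,0]
  ]
}}

```text
time: 51.25
tool_pos: [511.9, 251.4, 174.9]
tcp_rot: [-180.0, -0.0, -3.9]
ft_force: [0.7, 0.1, -2.7]
finger_gap: 30.1
grip_force: 79.4
```

Run:
```python
from h import *
s=sense();print(s['tool_pos'],s['tcp_rot'],s['ft_force'],s['finger_gap']);print(delta(539.8,-53.5,175))
```

```text
[511.86312088 251.39645973 174.92437045] [-1.79995076e+02 -1.59406124e-02 -3.91890628e+00] [ 0.67029803  0.09977215 -2.65986762] 30.126705254219367
[ 1.6240e+00  1.0076e+01 -3.0000e-03]
```

{"api": "apply_moves", "payload": {
  "deltas": [
    [0.06,0.4,0,0,0,0,0],
    [0.14,0.84,0,0,0,0,0],
    [0.14,0.9,0,0,0,0,0],
    [0.14,0.9,0,0,0,0,0],
    [0.14,0.9,0,0,0,0,0],
    [0.14,0.9,0,0,0,0,0],
    [0.14,0.9,0,0,0,0,0],
    [0.14,0.9,0,0,0,0,0]
  ]
}}

```text
time: 52.25
tool_pos: [529.8, 48.9, 174.6]
tcp_rot: [180.0, -0.0, -3.7]
ft_force: [0.3, 0.5, -2.4]
finger_gap: 30.4
grip_force: 79.5
```

{"api": "apply_moves", "payload": {
  "deltas": [
    [0.14,0.9,0,0,0,0,0],
    [0.14,0.9,0,0,0,0,0],
    [0.14,0.9,0,0,0,0,0],
    [0.14,0.74,0,0,0,0,0],
    [0,0,0,0,0,0,0],
    [0,0,0.5,0,0,0,0],
    [0,0,0.5,0,0,0,0],
    [0,0,0,0,0,0,0]
  ]
}}

```text
time: 53.25
tool_pos: [538.1, -52.5, 141.3]
tcp_rot: [-180.0, 0.3, -3.7]
ft_force: [-0.2, -0.5, -1.9]
finger_gap: 30.2
grip_force: 79.5
```

{"api": "apply_moves", "payload": {
  "deltas": [
    [0,0,0,0,0,0,0],
    [0,0,0,0,0,0,0]
  ]
}}

```text
time: 53.5
tool_pos: [540.3, -53.4, 144.7]
tcp_rot: [180.0, -0.1, -3.8]
ft_force: [-0.5, 0.3, -2.2]
finger_gap: 30.3
grip_force: 79.5
```

Run:
```python
from h import *
s=sense();print(s['tool_pos'],s['tcp_rot'],s['ft_force'],s['finger_gap']);print(delta(539.8,-53.5,125))
T=pose();w=snapshot('wrist')[:,:,::-1];np.save('pics/w13.npy',T);d=snapshot('side')[:,:,::-1];cv2.imwrite('pics/raw_w13.png',w)
cv2.imwrite('pics/v13.png',np.hstack([cv2.resize(w,(533,400)),cv2.resize(d[170:290,260:340],(267,400),interpolation=2)]))
blocks(w,cam('wrist',T),s['tool_pos'][2]+4)
```

```text
[540.34095239 -53.35064248 144.67778238] [ 1.79992369e+02 -5.24653956e-02 -3.75776088e+00] [-0.45914952  0.29761689 -2.24966381] 30.275855038102154
[-0.018  0.006  0.656]
red at pixel [310. 316.] world 539.0 -53.2 size 39.8 19.9 long-axis yaw -3.6
red at pixel [191. 278.] world 558.8 -7.6 size 29.5 14.9 long-axis yaw -3.3
red at pixel [285. 104.] world 619.7 -49.7 size 18.7 3.0 long-axis yaw -11.6
```

View pics/v13.png

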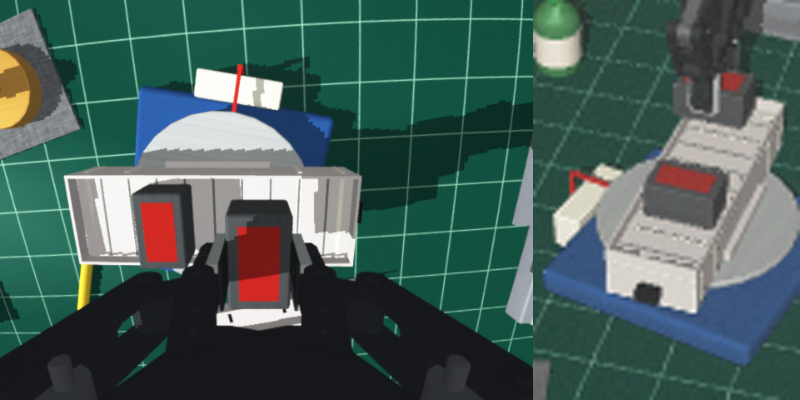

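The first block lies flat in the wagon and the second is aligned at (539,-53). Lowering.

{"api": "apply_moves", "payload": {
  "deltas": [
    [0,0,0.4,0,0,0,0],
    [0,0,0.5,0,0,0,0],
    [0,0,0.35,0,0,0,0],
    [0,0,0.15,0,0,0,0],
    [0,0,0,0,0,0,0],
    [0,0,0,0,0,0,0]
  ]
}}

```text
time: 54.35
tool_pos: [540.3, -53.6, 102.6]
tcp_rot: [180.0, -0.0, -3.8]
ft_force: [1.5, 0.4, -2.4]
finger_gap: 30.3
grip_force: 79.7
```

{"api": "apply_moves", "payload": {
  "deltas": [
    [0,0,0.1,0,0,0,0],
    [0,0,0,0,0,0,0],
    [0,0,0,0,0,0,0]
  ]
}}

```text
time: 54.72
tool_pos: [540.4, -53.6, 99.6]
tcp_rot: [180.0, -0.1, -3.8]
ft_force: [1.1, -0.5, -0.5]
finger_gap: 30.0
grip_force: 79.8
```

{"api": "apply_moves", "payload": {
  "deltas": [
    [0,0,0.06,0,0,0,0],
    [0,0,0,0,0,0,0],
    [0,0,0,0,0,0,0]
  ]
}}

```text
time: 55.1
tool_pos: [540.3, -53.6, 97.7]
tcp_rot: [180.0, -0.0, -3.8]
ft_force: [2.4, -0.9, 0.6]
finger_gap: 29.9
grip_force: 79.9
```

{"api": "apply_moves", "payload": {
  "deltas": [
    [0,0,0,0,0,0,0.58],
    [0,0,0,0,0,0,0.58],
    [0,0,-0.2,0,0,0,0.58],
    [0,0,-0.6,0,0,0,0.58],
    [0,0,-0.9,0,0,0,0.58],
    [0,0,-0.9,0,0,0,0.58],
    [0,0,-0.9,0,0,0,0.58],
    [0,0,-0.9,0,0,0,0.58]
  ]
}}

```text
time: 56.1
tool_pos: [540.2, -53.5, 232.0]
tcp_rot: [180.0, -0.1, -3.8]
ft_force: [0.3, -0.1, -0.6]
finger_gap: 49.5
grip_force: 0.0
```

{"api": "apply_moves", "payload": {
  "deltas": [
    [0,0,0,0,0,-0.98,0.45],
    [0,0,0,0,0,-0.98,0.45],
    [0,0,0,0,0,-0.98,0.45],
    [0,0,0,0,0,-0.98,0.45],
    [0,0,0,0,0,-0.98,0.45],
    [0,0,0,0,0,-0.98,0.45],
    [0,0,0,0,0,-0.98,0.45],
    [0,0,0,0,0,-0.98,0.45]
  ]
}}

```text
time: 57.1
tool_pos: [540.2, -53.5, 231.0]
tcp_rot: [179.9, -0.1, 32.3]
ft_force: [0.7, -0.6, 0.2]
finger_gap: 38.8
grip_force: 0.0
```

{"api": "apply_moves", "payload": {
  "deltas": [
    [0,0,0,0,0,-0.98,0.45],
    [0,0,0,0,0,-0.98,0.45],
    [0,0,0,0,0,-0.98,0.45],
    [0,0,0,0,0,-0.98,0.45],
    [0,0,0,0,0,-0.98,0.45],
    [0,0,0,0,0,-0.98,0.45],
    [0,0,0,0,0,-0.98,0.45],
    [0,0,0,0,0,-0.98,0.45]
  ]
}}

```text
time: 58.1
tool_pos: [540.2, -53.5, 231.1]
tcp_rot: [179.9, -0.0, 68.2]
ft_force: [0.3, -0.1, -0.2]
finger_gap: 38.4
grip_force: 0.0
```

{"api": "apply_moves", "payload": {
  "deltas": [
    [0,0,0,0,0,-0.98,0.45],
    [0,0,0,0,0,-0.98,0.45],
    [0,0,0,0,0,-0.98,0.45],
    [0,0,0,0,0,-0.98,0.45],
    [0,0,0,0,0,0,0.45],
    [0,0,0,0,0,0,0.45]
  ]
}}

```text
time: 58.85
tool_pos: [540.1, -53.5, 230.2]
tcp_rot: [179.9, 0.0, 86.0]
ft_force: [-0.7, -0.5, -0.1]
finger_gap: 38.7
grip_force: 0.0
```

Run:
```python
from h import *
s=sense();print(s['tool_pos'],s['tcp_rot']);print(delta(405.1,-378.4,185)/13)
T=pose();w=snapshot('wrist')[:,:,::-1];blocks(w,cam('wrist',T),101.5);cv2.imwrite('pics/raw_w14.png',w)
sd=snapshot('side')[:,:,::-1];blocks(sd,cam('side'),28)
```

```text
[540.10596685 -53.49788957 230.1808164 ] [1.79946903e+02 7.31601206e-03 8.59590470e+01]
[-0.85538462 -0.28669231  0.11569231]
red at pixel [309. 234.] world 538.8 -53.3 size 39.6 19.2 long-axis yaw -4.0
red at pixel [308. 149.] world 542.1 10.1 size 39.5 19.8 long-axis yaw -3.9
```

Both blocks sit in the wagon with the expected top size, at (538.8,-53.3) and (542.1,10.1). Now the jaw.

{"api": "apply_moves", "payload": {
  "deltas": [
    [-0.855,-0.287,0,0,0,0,0.45],
    [-0.855,-0.287,0,0,0,0,0.45],
    [-0.855,-0.287,0,0,0,0,0.45],
    [-0.855,-0.287,0,0,0,0,0.45],
    [-0.855,-0.287,0,0,0,0,0.45],
    [-0.855,-0.287,0,0,0,0,0.45],
    [-0.855,-0.287,0,0,0,0,0.45],
    [-0.855,-0.287,0,0,0,0,0.45]
  ]
}}

```text
time: 59.95
tool_pos: [456.7, -254.3, 229.5]
tcp_rot: [180.0, 0.0, 86.0]
ft_force: [-0.2, 0.7, 0.5]
finger_gap: 38.6
grip_force: 0.0
```

{"api": "apply_moves", "payload": {
  "deltas": [
    [-0.855,-0.287,0,0,0,0,0.45],
    [-0.855,-0.287,0,0,0,0,0.45],
    [-0.855,-0.287,0,0,0,0,0.45],
    [-0.855,-0.287,0,0,0,0,0.45],
    [-0.855,-0.287,0,0,0,0,0.45],
    [0,0,0,0,0,0,0.45],
    [0,0,0,0,0,0,0.45],
    [0,0,0,0,0,0,0.45]
  ]
}}

```text
time: 60.95
tool_pos: [405.7, -377.7, 229.3]
tcp_rot: [180.0, -0.0, 86.1]
ft_force: [0.2, 0.2, 0.3]
finger_gap: 38.3
grip_force: 0.0
```

Run:
```python
from h import *
s=sense();print(s['tool_pos'],s['tcp_rot']);T=pose()
w=snapshot('wrist')[:,:,::-1];cv2.imwrite('pics/raw_w15.png',w);C=cam('wrist',T)
h=cv2.cvtColor(w,cv2.COLOR_BGR2HSV);m=((h[...,0]>5)&(h[...,0]<18)&(h[...,1]>200)&(h[...,2]>225)).astype(np.uint8);m[380:]=0
n,l,st,ce=cv2.connectedComponentsWithStats(m)
for i in range(1,n):
    if st[i,4]>80: print(st[i],ce[i].round(1),onz(C,*ce[i],86))
print(proj(C,[405.1,-378.4,86]),delta(405.1,-378.4,72))
```

```text
[ 405.7351218  -377.67636178  229.34002484] [ 1.79995871e+02 -1.51703427e-02  8.61004145e+01]
[305 195  12  58 151] [314.7 228.3] [ 408.6 -376.7   86. ]
[310.6 230.7] [-0.025 -0.02   5.246]
```

{"api": "apply_moves", "payload": {
  "deltas": [
    [0,0,0.6,0,0,0,0.45],
    [0,0,0.9,0,0,0,0.45],
    [0,0,0.9,0,0,0,0.45],
    [0,0,0.9,0,0,0,0.45],
    [0,0,0.8,0,0,0,0.45],
    [0,0,0.6,0,0,0,0.45],
    [0,0,0.5,0,0,0,0.45],
    [0,0,0,0,0,0,0.45]
  ]
}}

```text
time: 62.0
tool_pos: [404.7, -377.6, 71.9]
tcp_rot: [-179.9, -0.1, 86.1]
ft_force: [-0.2, 0.6, 0.5]
finger_gap: 38.3
grip_force: 0.0
```

{"api": "apply_moves", "payload": {
  "deltas": [
    [0,0,0,0,0,0,0],
    [0,0,0,0,0,0,0],
    [0,0,0,0,0,0,0],
    [0,0,0,0,0,0,0]
  ]
}}

```text
time: 62.5
tool_pos: [405.9, -379.1, 74.6]
tcp_rot: [179.9, 0.1, 86.0]
ft_force: [0.1, 0.7, 6.2]
finger_gap: 10.9
grip_force: 79.0
```

{"api": "apply_moves", "payload": {
  "deltas": [
    [0,0.1,0,0,0,0,0],
    [0,0.2,0,0,0,0,0],
    [0,0.25,0,0,0,0,0],
    [0,0.25,0,0,0,0,0],
    [0,0.25,0,0,0,0,0],
    [0,0.25,0,0,0,0,0],
    [0,0.15,0,0,0,0,0],
    [0,0.05,0,0,0,0,0]
  ]
}}

```text
time: 63.5
tool_pos: [450.7, -382.4, 74.6]
tcp_rot: [179.9, 0.1, 86.1]
ft_force: [-3.3, 0.2, 7.1]
finger_gap: 10.7
grip_force: 79.3
```

{"api": "apply_moves", "payload": {
  "deltas": [
    [0,0,0,0,0,0,0],
    [0,0,0,0,0,0,0]
  ]
}}

```text
time: 63.75
tool_pos: [450.8, -382.4, 74.6]
tcp_rot: [179.9, 0.1, 86.0]
ft_force: [-0.3, 0.1, 4.9]
finger_gap: 10.8
grip_force: 79.1
```

{"api": "apply_moves", "payload": {
  "deltas": [
    [0,0.05,0,0,0,0,0],
    [0,0.03,0,0,0,0,0],
    [0,0,0,0,0,0,0],
    [0,0,0,0,0,0,0]
  ]
}}

```text
time: 64.25
tool_pos: [453.0, -382.6, 74.7]
tcp_rot: [179.9, 0.1, 86.0]
ft_force: [-1.3, -0.4, 6.1]
finger_gap: 10.2
grip_force: 79.2
```

{"api": "apply_moves", "payload": {
  "deltas": [
    [0,0.04,0,0,0,0,0],
    [0,0,0,0,0,0,0],
    [0,0,0,0,0,0,0]
  ]
}}

```text
time: 64.62
tool_pos: [453.5, -382.6, 74.7]
tcp_rot: [-180.0, 0.1, 86.0]
ft_force: [-6.5, 0.7, 8.5]
finger_gap: 10.3
grip_force: 79.6
```

The push meets resistance at 453.5, so the jaw is shut. Releasing and backing off for a final check of everything.

{"api": "apply_moves", "payload": {
  "deltas": [
    [0,0,0,0,0,0,0.3],
    [0,0,0,0,0,0,0.45],
    [0,0,-0.5,0,0,0,0.45],
    [0,0,-0.9,0,0,0,0.45],
    [0,0,-0.9,0,0,0,0.45],
    [0,0,-0.9,0,0,0,0.45],
    [0,0,-0.9,0,0,0,0.45],
    [0,0,-0.9,0,0,0,0.45]
  ]
}}

```text
time: 65.62
tool_pos: [454.0, -381.8, 225.5]
tcp_rot: [179.9, 0.0, 86.1]
ft_force: [0.3, 0.0, 0.1]
finger_gap: 38.5
grip_force: 0.0
```

{"api": "apply_moves", "payload": {
  "deltas": [
    [0.9,0.2,-0.1,0,0,0,0.45],
    [0.9,0.2,0,0,0,0,0.45],
    [0.9,0.2,0,0,0,0,0.45],
    [0.9,0.2,0,0,0,0,0.45],
    [0,0,0,0,0,0,0.45],
    [0,0,0,0,0,0,0.45]
  ]
}}

```text
time: 66.38
tool_pos: [485.3, -276.1, 227.1]
tcp_rot: [180.0, 0.1, 86.1]
ft_force: [-1.0, -0.0, 0.2]
finger_gap: 38.4
grip_force: 0.0
```

Run:
```python
from h import *
sc=snapshot('scene')[:,:,::-1];sd=snapshot('side')[:,:,::-1]
np.save('pics/w16.npy',pose());cv2.imwrite('pics/raw_w16.png',snapshot('wrist')[:,:,::-1])
cv2.imwrite('pics/v16.png',np.vstack([cv2.resize(sc[170:350,180:420],(400,300),interpolation=2),cv2.resize(sd[140:320,200:440],(400,300),interpolation=2)]))
a=cv2.resize(sd[130:320,195:405],(400,362),interpolation=2);b=cv2.resize(sc[170:360,170:400],(400,330),interpolation=2)
H=np.zeros((362,800,3),np.uint8);H[:,:400]=a;H[:330,400:]=b;cv2.imwrite('pics/v16.png',H)
for n,im in(('side',sd),('scene',sc)):
    print(n);blocks(im,cam(n),101.5)
    h=cv2.cvtColor(im,cv2.COLOR_BGR2HSV);m=((h[...,0]>13)&(h[...,0]<26)&(h[...,1]>140)&(h[...,2]>110)).astype(np.uint8)
    nn,l,st,ce=cv2.connectedComponentsWithStats(m)
    for i in range(1,nn):
        p=onz(cam(n),*ce[i],22)
        if st[i,4]>100 and 550<p[0]<750 and 80<p[1]<280: print('brass',st[i],p)
```

```text
side
red at pixel [314. 114.] world 657.1 -529.9 size 176.9 175.9 long-axis yaw -78.7
brass [223 278  30  27 543] [649.3 181.4  22. ]
scene
red at pixel [133. 202.] world 728.3 -541.0 size 199.1 168.1 long-axis yaw 12.2
```

View pics/v16.png

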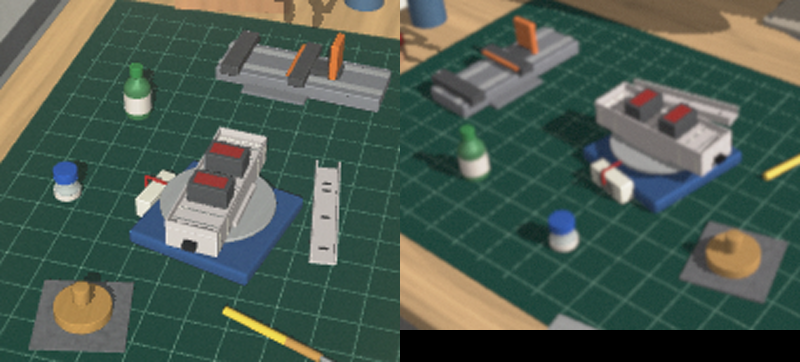

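Both blocks lie flat in the wagon on the pan. The jaw is shut, the weight is on its pad, and the bystanders are in place. One quick numeric check of the weight, then hand in.

Run:
```python
from h import *
from bench import hand_in
D=cam('side');a=195+82*210/400;k=210/400
print('disc top seen',(195+82*k,130+303*k),'expected',proj(D,[653,174.7,19]),'per 22mm',proj(D,[675,174.7,19]))
e=proj(D,[653,174.7,19])
if np.hypot(195+82*k-e[0],130+303*k-e[1])<4: print(hand_in())
```

```text
disc top seen (238.05, 289.07500000000005) expected [236.8 289.9] per 22mm [227.6 288. ]
the job is handed in; nothing more can be done
None
```

I completed the whole job and handed it in at about 66 s on the robot's clock. In the last images the check weight is back on its pad, the wagon is centred on the pan with both ballast blocks flat on its floor, and the jaw is shut; the judging result was not shown.

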